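# Change over a filament drying station

## Task

Get the drying station ready for the next print: turn each desiccant cartridge whose green end faces the blower end for end and put it back fully home in a free slot of the dock, so that every cartridge has its orange end towards the black blower, leaving any that is already right alone. Mount the blue spool flat on the spindle, collar up, then lock it by pressing the red plug fully into the hole in the spindle top, and when everything is in place press the green start button. Leave the phone, the spanner, the screwdriver and the red-capped bottle where they are.

Things in the scene. Friction and masses are not known exactly. Their poses are not given: they have to be found in the camera images.
- dock: drying dock, fixed: grey block 140 (x) x 312 (y) x 40 mm high, black blower strip (36 wide, 56 high, silver louvres) along its +x side. Five slots open on top, each 105 (x) x 32 (y) x 30 deep, floor 10 above the table, centres at x 0, y -120, -60, 0, 60, 120. Origin: centre of the block's underside; x points to the blower. Home, a cartridge stands 34 mm proud
- cart_a: white desiccant cartridge, a box 100 long x 28 wide x 64 high (mm), one end orange (fresh), the other dark green (spent); starts in a slot, either way round. Origin: centre of its underside; x along its length towards the orange end, z up. May be missing (None) in some runs
- cart_b: white desiccant cartridge, a box 100 long x 28 wide x 64 high (mm), one end orange (fresh), the other dark green (spent); starts in a slot, either way round. Origin: centre of its underside; x along its length towards the orange end, z up. May be missing (None) in some runs
- cart_c: white desiccant cartridge, a box 100 long x 28 wide x 64 high (mm), one end orange (fresh), the other dark green (spent); starts in a slot, either way round. Origin: centre of its underside; x along its length towards the orange end, z up. May be missing (None) in some runs
- cart_d: white desiccant cartridge, a box 100 long x 28 wide x 64 high (mm), one end orange (fresh), the other dark green (spent); starts in a slot, either way round. Origin: centre of its underside; x along its length towards the orange end, z up. May be missing (None) in some runs
- cart_e: white desiccant cartridge, a box 100 long x 28 wide x 64 high (mm), one end orange (fresh), the other dark green (spent); starts in a slot, either way round. Origin: centre of its underside; x along its length towards the orange end, z up; always present
- cart_a_fresh (a point): point at the foot of the orange end of cart_a, 50 mm from its origin along its x
- cart_b_fresh (a point): point at the foot of the orange end of cart_b, 50 mm from its origin along its x
- cart_c_fresh (a point): point at the foot of the orange end of cart_c, 50 mm from its origin along its x
- cart_d_fresh (a point): point at the foot of the orange end of cart_d, 50 mm from its origin along its x
- cart_e_fresh (a point): point at the foot of the orange end of cart_e, 50 mm from its origin along its x
- spool: filament spool lying flat: grey flanges and blue winding, 120 diameter x 48 high, with a plain round collar 54 diameter x 30 high standing on top (78 mm high in all) to hold it by; a bore of 42 mm diameter goes right through. Origin: centre of its underside, z up. 0.28 to 0.56 kg; it may get knocked 2 to 4 cm aside
- holder: spool holder, fixed: black base disc 130 diameter x 12 thick with an upright aluminium spindle 38 diameter whose top is 93 mm above the table. Origin: centre of its underside
- hole (a point): mouth of the unchamfered blind hole in the top of the spindle, on its axis, 93 mm above the table: 17 mm diameter, 36 mm deep
- plug: red lock plug: steel stem 16 diameter x 32 long pointing down, above it a red flange 56 diameter x 8 thick, above that a red round knob 30 diameter x 34 high (74 mm in all), 0.12 kg. Origin: centre of the stem's lower end, z up the stem. At first it hangs by its flange in the stand. Home, its flange rests on the spindle top
- stand: wooden parking ring for the lock plug, fixed: 68 outer and 26 inner diameter, 45 mm high. Origin: centre of its underside
- panel: start box, fixed: grey box 90 x 70 x 40 high with the green button on top. Origin: centre of its underside
- start (a joint): travel of the green start button in m: 0 = up, 0.006 = fully down (about 5 N); it springs back
- start_top (a point): centre of the top of the green button (36 mm diameter), which faces up
- glue: white bottle with red cap, 44 diameter x 130 high; bystander. Origin under its centre
- driver: yellow-handled screwdriver about 190 long, lying; bystander
- spanner: steel spanner 150 long, lying; bystander
- phone: black phone 72 x 150 x 9, lying; bystander

How it is judged:
By the outcome, as a careful person would: the job done as asked, in the order asked, and still so for the second after the job is handed in, with the robot touching nothing.
Of cart_a, cart_b, cart_c, cart_d only 3 to 4 are there at a start; the rules pass over those that are not, and their reading is None.
At some moment in a run one of spool may be knocked a few centimetres aside while the robot is not near it.
It also fails if it takes over 200 s, if anything falls off the work surface, if the arm or the gripper's body presses on something with over 40 N, if the wrist force passes 120 N, or if a joint passes its speed limit or range.

## Robot

A 7-joint arm with a two-finger parallel gripper is mounted at the origin on the work surface. World frame = base frame: x ahead of the robot, y to its left, z up, the work surface at z = 0. Lengths are in m, angles in degrees, forces in N, time in s.
With the tool pointing down it reaches from about 0.35 to 0.9 m from the base axis. Payload 19.9 kg.
Tool frame: the origin (TCP) lies on the front face of the gripper's body, between the roots of the fingers; the fingertips stand tcp_to_tips ahead of it and the grasp point (between the pads) lies 78 mm ahead of it (tcp_to_tips is the distance from the TCP to the fingertips, in m); z points along the fingers, y is the line along which they close (so a half turn about z gives the same grasp; the last joint's range is limited). The gripper opens to 94 mm and grips with 3 to 60 N. Pads are 16 mm wide; open, the fingers measure 119 mm over their backs; the gripper's body (75 mm by 177 mm) begins 78 mm behind the grasp point.
Start: joints at [61.793, 23.915, -0.59, 92.452, 0.269, 63.638, -3.037], TCP at [0.272, -0.563, 0.303] pointing down, gripper open.
Joint ranges: [-161.28, 161.28], [-22.2, 115.67], [-73.04, 71.86], [3.21, 147.25], [-68.34, 248.33], [10.77, 114.83], [-161.83, 161.83]. Speed limits (degrees/s): [108.29, 108.29, 136.94, 136.94, 172.46, 172.46, 172.46].

## Interface

Orientations are given as [roll, pitch, yaw] about the fixed x, y, z axes, in that order (R = Rz(yaw) Ry(pitch) Rx(roll)).
In Python, from rig import observe, read_camera, close_job, tcp_to_tips gives the robot as it stands. The module is installed in compiled form; this text tells all that it offers.
- The arm moves only by the tool arm_command, never from a script. Its argument "targets" is a list of rows, each an object with "claw": the finger opening in mm, from 0 to 94; "dp": the shift along the tool's x, y, z in mm, a list of three; "twist": the turn about the tool's z in degrees. In form: [{"claw": claw, "dp": [tx, ty, tz], "twist": twist}, ...]. A call has 1 to 8 rows; each row is the pose to reach, as a shift and turn from the pose commanded when the call began, along the tool's axes at that moment; what a row does not reach only later rows make up. A row lasts 1/12 s, in which the tool goes at most 41.7 mm and 7.16 degrees, less where a joint would pass 70% of its speed; a pose out of reach is approached as far as the arm can. A call with a gripper value outside its range is refused whole. The fingers move at their own pace and stop on an object; "squeeze" is the grip in N (left out, the last holds). Time passes only in rows, so rows that repeat a pose let the fingers close. It gives the time, the measured TCP pose, the force, the opening and the grip force at its end, in the units of the state.
- observe(): the state, without advancing time (a new reading comes with each control period).
- read_camera(name): name is "side" or "top"; returns a dict with "frame" (400x640x3 uint8, red, green, blue), "depth" (400x640 float32, m along the optical axis (not along the pixel's ray), 0 where there is no reading), "fx", "fy", "cx", "cy" (pixels), "R" (3x3) and "t" (3): a world point X has camera coordinates R X + t. Camera axes: x right, y down, z forward; pixel columns grow to the right and rows downward; lengths in m; the calibration is good to about 2 mm. A picture is of the moment at which its call begins.
- close_job(): hands the job in; it is judged then, once.
The state is a dict: "time": time; "joints": joint angles; "qvel": joint speeds; "tau": joint torques, N m; "tcp_pos": TCP position; "eef_rot": TCP orientation; "contact_force": force on the tool from outside, world axes, zero at the start; "wrist_torque": the same for the moment, N m; "grip_width": finger opening in m; "grip_force": force on a finger pad.
Only numpy, scipy, OpenCV 4.12 (cv2) and the standard library are available. Lean on these libraries where they do the work, as an engineer would, in place of code of your own. Each camera call takes 0.05 s, during which the arm holds its last target. There are 200 camera calls.

## Working session

There is one attempt and no reset: what is moved stays moved. The work goes in short steps, Python scripts to look and compute and a tool call to move; the robot and the scene stay as the last step left them, time stands still between calls to the robot, and variables do not carry over. Pictures are saved under pics/ and viewed, at most 14 in all, crops included, and the job is handed in when it is done.

Besides the shell and the picture viewer there is one more tool, called after "Call:" as a command line: name --argument value ..., lists and objects as JSON in quotes. arm_command: Moves the arm, as the interface text tells. Its arguments: {"type":"object","properties":{"targets":{"type":"array","items":{"type":"object","properties":{"claw":{"type":"number"},"dp":{"type":"array","items":{"type":"number"}},"twist":{"type":"number"}}}},"squeeze":{"type":"number"}},"required":["targets"]}

```bash
mkdir -p pics
cat > h.py <<'E'
import numpy as np, cv2
from rig import observe, read_camera, close_job, tcp_to_tips
def cam(n):
    c=read_camera(n); return c
def save(c,f,crop=None,s=1):
    im=c['frame'][...,::-1]
    if crop: x0,y0,x1,y1=crop; im=im[y0:y1,x0:x1]
    cv2.imwrite('pics/'+f,cv2.resize(im,None,fx=s,fy=s))
def ray(c,u,v,z):
    R,t=np.array(c['R']),np.array(c['t']); o=-R.T@t
    d=R.T@np.array([(u-c['cx'])/c['fx'],(v-c['cy'])/c['fy'],1]); return o+d*(z-o[2])/d[2]
def cloud(c):
    v,u=np.mgrid[:400,:640]; d=c['depth']
    P=np.stack([(u-c['cx'])/c['fx']*d,(v-c['cy'])/c['fy']*d,d],-1)
    P=(P-np.array(c['t']))@np.array(c['R']); P[d==0]=np.nan; return P
E
python3 - <<'E'
from h import *
for n in('top','side'):
    c=cam(n); save(c,n+'0.png',s=1.25); print(n,-np.array(c['R']).T@c['t'],np.round(c['R'],3).tolist(),c['fx'])
print(observe(),tcp_to_tips)
E
```

```text
top [ 0.30836632 -0.0476356   1.26812699] [[-0.073, -0.997, -0.005], [-0.974, 0.072, -0.215], [0.215, -0.011, -0.977]] 424.17421119764333
side [-0.14042402  0.71715661  0.73656642] [[-0.735, -0.678, -0.02], [-0.345, 0.399, -0.849], [0.584, -0.617, -0.527]] 463.8748128878309
{'time': 0.1, 'joints': array([61.79342729, 23.94582806, -0.59003076, 92.48104278,  0.2697096 ,
       63.63718328, -3.03797943]), 'qvel': array([-0.00566829, -0.0792188 , -0.07447746, -0.09047143, -0.08985981,
        0.04945956,  0.03060901]), 'tau': array([ 1.81352287e-03, -8.52578115e+01,  6.40222225e-01, -4.26693177e+01,
       -4.88453940e-02,  1.63947284e-02,  3.15348029e-05]), 'tcp_pos': array([ 0.27219911, -0.56236492,  0.30208221]), 'eef_rot': array([-1.79937518e+02,  5.37358577e-03,  2.58278754e+01]), 'contact_force': array([-0.36181823,  0.29380831,  0.25710521]), 'wrist_torque': array([ 0.01252311, -0.00772825, -0.0140904 ]), 'grip_force': 0.0, 'grip_width': 0.09423416623516899} 0.0972
```

View pics/top0.png

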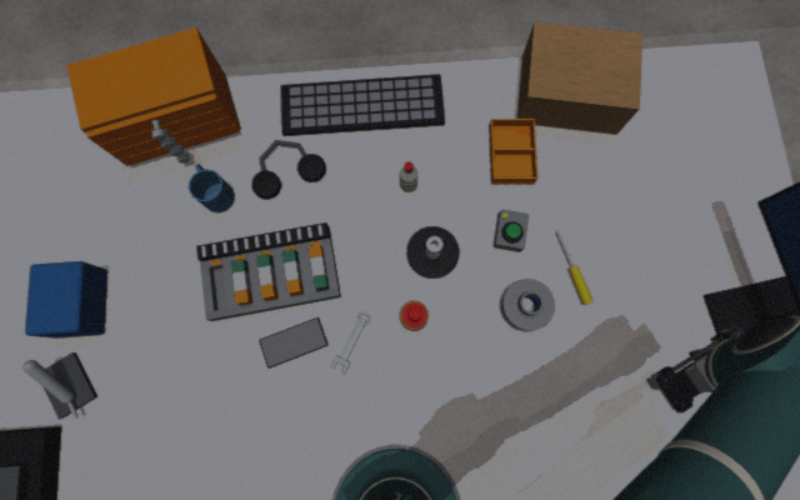

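View pics/side0.png

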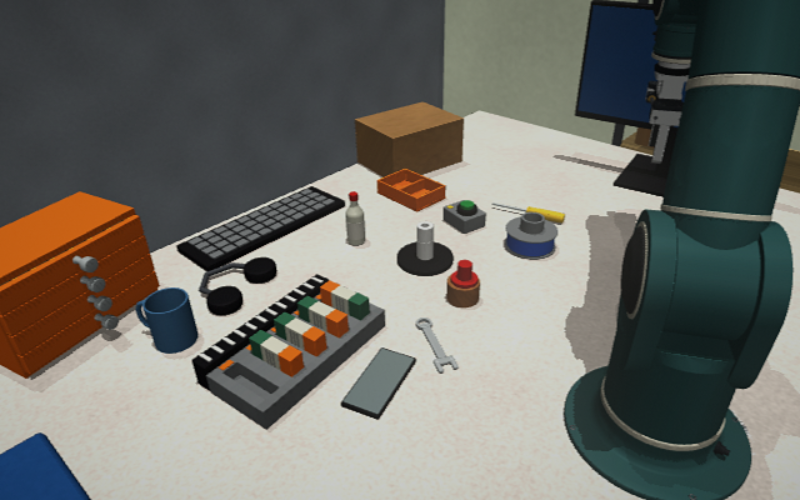

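Top view: the dock is at about (269,270) with four cartridges and the leftmost slot is empty. The holder is at (433,250), the plug at (414,316), the spool at (528,304) and the button at (513,231). Next I measure them.

```bash
cat > m.py <<'E'
from h import *
c=cam('top'); save(c,'dock1.png',(145,165,285,265),5)
hsv=cv2.cvtColor(c['frame'],cv2.COLOR_RGB2HSV); P=cloud(c)
def blobs(lo,hi,z,name,roi,amin=20):
    m=cv2.inRange(hsv,np.array(lo),np.array(hi)); k=np.zeros_like(m); x0,y0,x1,y1=roi; k[y0:y1,x0:x1]=m[y0:y1,x0:x1]
    n,l,s,ce=cv2.connectedComponentsWithStats(k)
    for i in range(1,n):
        if s[i,4]>=amin:
            p=P[l==i]; print(name,ce[i].round(1),s[i,4],ray(c,*ce[i],z)[:2].round(4),'h',np.nanpercentile(p[:,2],[10,50,90]).round(3))
D=(150,180,275,258)
blobs((5,120,80),(20,255,255),.074,'orange',D)
blobs((60,60,30),(95,255,200),.074,'green',D)
blobs((55,100,60),(90,255,255),.05,'button',(390,160,430,200))
blobs((0,150,80),(8,255,255),.119,'plug',(310,235,350,270)); blobs((172,150,80),(180,255,255),.119,'plug',(310,235,350,270))
def hgt(zlo,zhi,roi,name):
    x0,y0,x1,y1=roi; q=P[y0:y1,x0:x1].reshape(-1,3); q=q[(q[:,2]>zlo)&(q[:,2]<zhi)]
    (a,r)=cv2.minEnclosingCircle(q[:,:2].astype(np.float32)); print(name,len(q),q.mean(0).round(4),np.round(a,4),round(r,4))
    return q
hgt(.07,.085,(395,218,450,270),'collar top'); hgt(.04,.055,(395,218,450,270),'flange top')
hgt(.085,.1,(325,180,370,225),'spindle'); hgt(.008,.018,(320,178,372,226),'base')
hgt(.105,.13,(310,235,350,270),'knob top');hgt(.075,.095,(310,235,350,270),'plug flange')
q=hgt(.03,.047,(150,180,280,262),'dock top'); print(cv2.minAreaRect(q[:,:2].astype(np.float32)*1000))
q=hgt(.048,.062,(150,170,280,220),'blower'); print(cv2.minAreaRect(q[:,:2].astype(np.float32)*1000))
E
python3 m.py
```

```text
orange [251.9 199.3] 117 [0.5934 0.1457] h [0.041 0.074 0.077]
orange [232.3 197.9] 21 [0.6017 0.2021] h [0.037 0.041 0.043]
orange [212.5 201.7] 21 [0.5947 0.2595] h [0.038 0.04  0.044]
orange [192.  205.5] 27 [0.5877 0.3188] h [0.039 0.041 0.043]
orange [171.7 209.5] 34 [0.5804 0.3771] h [0.037 0.04  0.044]
orange [234.4 228.5] 104 [0.5116 0.1986] h [0.071 0.074 0.077]
orange [213.6 232.5] 106 [0.5047 0.258 ] h [0.071 0.074 0.077]
orange [192.9 237. ] 103 [0.4961 0.3168] h [0.071 0.074 0.077]
green [231.3 204.5] 97 [0.5824 0.2057] h [0.067 0.074 0.077]
green [210.6 208.1] 101 [0.576  0.2652] h [0.068 0.074 0.077]
green [190.4 212.4] 101 [0.5677 0.3235] h [0.068 0.073 0.076]
green [256.  225.6] 121 [0.5157 0.1368] h [0.06  0.073 0.077]
button [410.5 184.2] 108 [ 0.6101 -0.3212] h [0.058 0.061 0.064]
plug [331.3 251.6] 292 [ 0.4215 -0.0704] h [0.049 0.053 0.088]
collar top 127 [ 0.4335 -0.3364  0.0767] [ 0.4334 -0.3366] 0.0275
flange top 1046 [ 0.4329 -0.3345  0.0473] [ 0.4336 -0.3361] 0.0602
spindle 118 [ 0.5812 -0.1278  0.0921] [ 0.5815 -0.128 ] 0.019
base 1083 [ 0.5789 -0.1273  0.0118] [ 0.5816 -0.1278] 0.0654
knob top 0 [nan nan nan] [0. 0.] 0.0
plug flange 91 [ 0.4272 -0.0709  0.0862] [ 0.4277 -0.071 ] 0.0146
dock top 3089 [0.538  0.2626 0.0395] [0.5549 0.2637] 0.1764
((553.8931274414062, 265.21453857421875), (168.86895751953125, 313.558837890625), 6.6569437980651855)
blower 1328 [0.6239 0.2704 0.0557] [0.6058 0.27  ] 0.159
((610.867919921875, 274.01885986328125), (308.8223876953125, 125.0117416381836), 85.52276611328125)m.py:17: RuntimeWarning: Mean of empty slice.
  (a,r)=cv2.minEnclosingCircle(q[:,:2].astype(np.float32)); print(name,len(q),q.mean(0).round(4),np.round(a,4),round(r,4))
  ret = um.true_divide(
```

View pics/dock1.png

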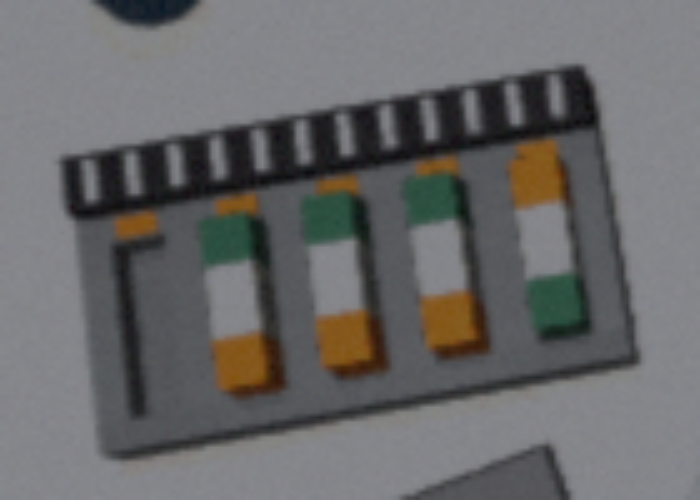

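The dock crop shows that cartridges at crop x=240, 340 and 440 have green towards the blower. The one at 545 is already right, and the slot at 135 is free. Now a finer cartridge fit.

```bash
cat > cart.py <<'E'
from h import *
from scipy.ndimage import label
def carts(lo=.068,hi=.082,roi=(145,165,285,265)):
    c=cam('top'); P=cloud(c); x0,y0,x1,y1=roi; M=np.zeros((400,640),bool)
    M[y0:y1,x0:x1]=((P[...,2]>lo)&(P[...,2]<hi))[y0:y1,x0:x1]
    l,n=label(M)
    for i in range(1,n+1):
        q=P[l==i]
        if len(q)<100: continue
        m=q[:,:2].mean(0); r=cv2.minAreaRect(q[:,:2].astype(np.float32)*1000)
        w=np.linalg.svd(q[:,:2]-m,full_matrices=False)[2][0]; w=w*np.sign(w[0])
        print(len(q),'mean',m.round(4),'rect',np.round(r[0],1),np.round(r[1],1),'yaw',np.degrees(np.arctan2(w[1],w[0])).round(2),'z',np.median(q[:,2]).round(4))
    return c,P
if __name__=='__main__':
    c,P=carts()
    print('button',ray(c,410.5,184.2,.062).round(4))
    # dock outline from sides: fit line of blower slots
    print({k:np.round(v,3) for k,v in observe().items() if k in('tcp_pos','eef_rot')})
E
python3 cart.py
```

```text
346 mean [0.5529 0.1427] rect [553.4 142.9] [101.8  28.6] yaw 6.31 z 0.0737
342 mean [0.5461 0.2036] rect [546.9 204.1] [100.9  29.4] yaw 6.53 z 0.0741
354 mean [0.5401 0.263 ] rect [541.1 263.7] [102.4  30.3] yaw 6.77 z 0.0737
363 mean [0.5313 0.3214] rect [532.4 322.3] [101.6  30.5] yaw 6.59 z 0.0739
button [ 0.607  -0.3185  0.062 ]
{'tcp_pos': array([ 0.272, -0.562,  0.302]), 'eef_rot': array([-1.79957e+02,  1.00000e-03,  2.58300e+01])}
```

```bash
cat >> h.py <<'E'
def goal(p,yaw=None,s=None):
    s=s or observe(); from scipy.spatial.transform import Rotation as Ro
    R=Ro.from_euler('xyz',s['eef_rot'],degrees=True).as_matrix()
    dp=R.T@(np.array(p)-s['tcp_pos'])*1000; y=s['eef_rot'][2]
    tw=0 if yaw is None else -((yaw-y+180)%360-180)
    print('dp',dp.round(1).tolist(),'twist',round(tw,2),'F',s['contact_force'].round(1),'w',round(s['grip_width']*1000,1),'t',round(s['time'],2),'j7',s['joints'][6].round(1))
E
python3 -c "
from h import *
goal([.5465,.203,.26],6.6)"
```

```text
dp [580.3, -569.4, 42.7] twist 19.23 F [ 0.7  1.  -0.2] w 94.3 t 0.2 j7 -3.0
```

Call:
arm_command --targets '[{"claw": 60,"dp": [29,-28,0],"twist": 0},{"claw": 60,"dp": [58,-56,0],"twist": 0},{"claw": 60,"dp": [87,-84,0],"twist": 0},{"claw": 60,"dp": [116,-112,0],"twist": 0},{"claw": 60,"dp": [145,-140,0],"twist": 0},{"claw": 60,"dp": [174,-168,0],"twist": 0},{"claw": 60,"dp": [203,-196,0],"twist": 0},{"claw": 60,"dp": [232,-224,0],"twist": 0}]' --squeeze 30

```text
time: 0.87
tcp_pos: [0.3837, -0.258, 0.3027]
eef_rot: [180.0, 0.0, 25.8]
contact_force: [0.9, 0.0, -0.0]
grip_width: 0.0604
grip_force: 0.0
```

Call:
arm_command --targets '[{"claw": 60,"dp": [29,-28,0],"twist": 0},{"claw": 60,"dp": [58,-56,0],"twist": 0},{"claw": 60,"dp": [87,-84,0],"twist": 0},{"claw": 60,"dp": [116,-112,0],"twist": 0},{"claw": 60,"dp": [145,-140,0],"twist": 0},{"claw": 60,"dp": [174,-168,0],"twist": 0},{"claw": 60,"dp": [203,-196,0],"twist": 0},{"claw": 60,"dp": [232,-224,0],"twist": 0}]'

```text
time: 1.53
tcp_pos: [0.495, 0.0448, 0.3028]
eef_rot: [180.0, -0.0, 25.8]
contact_force: [0.2, 0.1, 0.6]
grip_width: 0.0603
grip_force: 0.0
```

```bash
python3 -c "
from h import *
goal([.5465,.203,.26],6.6)"
```

```text
dp [115.3, -119.9, 42.8] twist 19.22 F [0.2 0.1 0.6] w 60.3 t 1.53 j7 -78.7
```

Call:
arm_command --targets '[{"claw": 50,"dp": [28,-30,10],"twist": 5},{"claw": 50,"dp": [56,-60,20],"twist": 10},{"claw": 50,"dp": [84,-90,30],"twist": 15},{"claw": 50,"dp": [115.3,-119.9,42.8],"twist": 19.2},{"claw": 50,"dp": [115.3,-119.9,42.8],"twist": 19.2},{"claw": 50,"dp": [115.3,-119.9,42.8],"twist": 19.2}]'

```text
time: 2.03
tcp_pos: [0.5458, 0.2038, 0.2585]
eef_rot: [-179.9, 0.1, 6.9]
contact_force: [-0.1, 0.7, 0.1]
grip_width: 0.0495
grip_force: 0.0
```

```bash
python3 -c "
from h import *
goal([.5465,.203,.145],6.6)
c=cam('top');save(c,'a1.png',(150,130,310,250),5)"
```

```text
dp [0.8, 1.0, 113.5] twist 0.25 F [-0.1  0.7  0.1] w 49.5 t 2.03 j7 -116.6
```

View pics/a1.png

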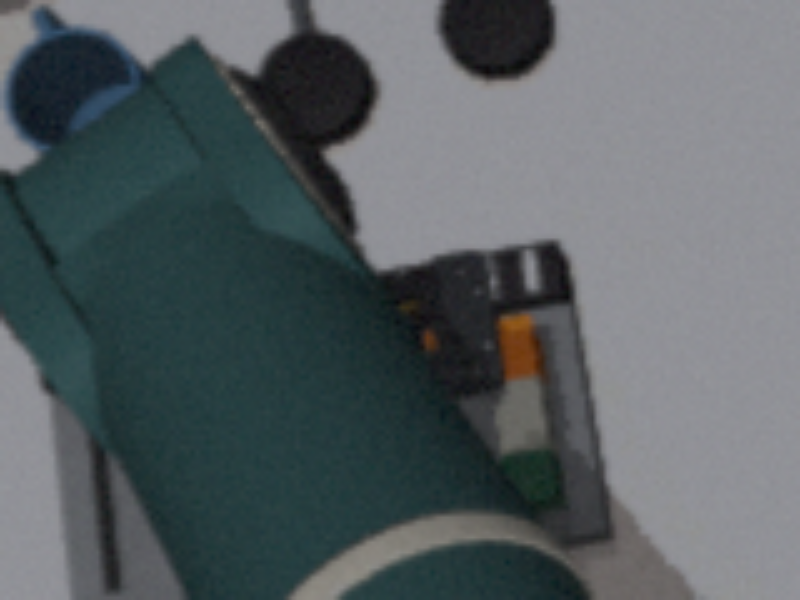

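The arm hides the cartridge from above, but the gripper body sits just left of the cartridge that is already right, as expected. I descend on my measurements.

Call:
arm_command --targets '[{"claw": 50,"dp": [0.8,1,30],"twist": 0.3},{"claw": 50,"dp": [0.8,1,60],"twist": 0.3},{"claw": 50,"dp": [0.8,1,85],"twist": 0.3},{"claw": 50,"dp": [0.8,1,105],"twist": 0.3},{"claw": 50,"dp": [0.8,1,115],"twist": 0.3},{"claw": 50,"dp": [0.8,1,115],"twist": 0.3},{"claw": 50,"dp": [0.8,1,115],"twist": 0.3}]'

```text
time: 2.67
tcp_pos: [0.5475, 0.1994, 0.1457]
eef_rot: [180.0, -0.0, 6.3]
contact_force: [1.3, 0.4, 0.2]
grip_width: 0.0498
grip_force: 0.0
```

Call:
arm_command --targets '[{"claw": 20,"dp": [0,0,0],"twist": 0},{"claw": 20,"dp": [0,0,0],"twist": 0},{"claw": 20,"dp": [0,0,0],"twist": 0},{"claw": 20,"dp": [0,0,0],"twist": 0},{"claw": 20,"dp": [0,0,0],"twist": 0},{"claw": 20,"dp": [0,0,0],"twist": 0},{"claw": 20,"dp": [0,0,0],"twist": 0},{"claw": 20,"dp": [0,0,0],"twist": 0}]' --squeeze 30

```text
time: 3.33
tcp_pos: [0.5475, 0.2005, 0.1454]
eef_rot: [-180.0, -0.1, 6.3]
contact_force: [-1.2, 1.7, 6.7]
grip_width: 0.0276
grip_force: 29.9
```

```bash
python3 -c "
from h import *
goal([.5465,.203,.145],6.6); print(observe()['wrist_torque'],observe()['tcp_pos'])
c=cam('side');save(c,'s1.png',(150,210,350,360),4)"
```

```text
dp [-0.7, -2.6, 0.4] twist -0.25 F [-1.2  1.7  6.7] w 27.6 t 3.33 j7 -120.6
[ 0.32347993  0.005121   -0.0096412 ] [0.54752053 0.20053671 0.14542701]
```

View pics/s1.png

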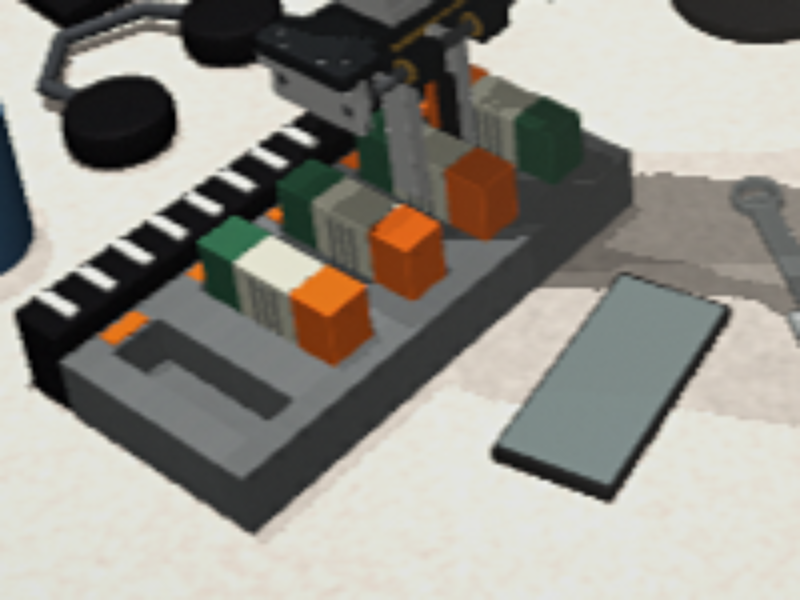

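Cart gripped across its middle, width 27.6. Lift 90 mm and turn 180°.

Call:
arm_command --targets '[{"claw": 20,"dp": [0,0,-5],"twist": 0},{"claw": 20,"dp": [0,0,-15],"twist": 0},{"claw": 20,"dp": [0,0,-35],"twist": 0},{"claw": 20,"dp": [0,0,-55],"twist": 0},{"claw": 20,"dp": [0,0,-75],"twist": 0},{"claw": 20,"dp": [0,0,-90],"twist": 0},{"claw": 20,"dp": [0,0,-90],"twist": 0},{"claw": 20,"dp": [0,0,-90],"twist": 0}]'

```text
time: 4.05
tcp_pos: [0.5473, 0.2, 0.2356]
eef_rot: [-180.0, -0.1, 6.3]
contact_force: [-0.3, -0.9, -1.9]
grip_width: 0.0282
grip_force: 29.9
```

Call:
arm_command --targets '[{"claw": 20,"dp": [0,0,0],"twist": -7},{"claw": 20,"dp": [0,0,0],"twist": -14},{"claw": 20,"dp": [0,0,0],"twist": -21},{"claw": 20,"dp": [0,0,0],"twist": -28},{"claw": 20,"dp": [0,0,0],"twist": -35},{"claw": 20,"dp": [0,0,0],"twist": -42},{"claw": 20,"dp": [0,0,0],"twist": -49},{"claw": 20,"dp": [0,0,0],"twist": -56}]'

```text
time: 4.72
tcp_pos: [0.5467, 0.1999, 0.2336]
eef_rot: [-179.9, 0.1, 62.7]
contact_force: [-0.1, 0.2, -1.1]
grip_width: 0.0276
grip_force: 29.9
```

Call:
arm_command --targets '[{"claw": 20,"dp": [0,0,0],"twist": -7},{"claw": 20,"dp": [0,0,0],"twist": -14},{"claw": 20,"dp": [0,0,0],"twist": -21},{"claw": 20,"dp": [0,0,0],"twist": -28},{"claw": 20,"dp": [0,0,0],"twist": -35},{"claw": 20,"dp": [0,0,0],"twist": -42},{"claw": 20,"dp": [0,0,0],"twist": -49},{"claw": 20,"dp": [0,0,0],"twist": -56}]'

```text
time: 5.38
tcp_pos: [0.5467, 0.1999, 0.2337]
eef_rot: [-179.9, -0.0, 118.7]
contact_force: [0.3, -0.1, -1.6]
grip_width: 0.0276
grip_force: 29.9
```

Call:
arm_command --targets '[{"claw": 20,"dp": [0,0,0],"twist": -7},{"claw": 20,"dp": [0,0,0],"twist": -14},{"claw": 20,"dp": [0,0,0],"twist": -21},{"claw": 20,"dp": [0,0,0],"twist": -28},{"claw": 20,"dp": [0,0,0],"twist": -35},{"claw": 20,"dp": [0,0,0],"twist": -42},{"claw": 20,"dp": [0,0,0],"twist": -49},{"claw": 20,"dp": [0,0,0],"twist": -56}]'

```text
time: 6.05
tcp_pos: [0.5468, 0.1999, 0.2338]
eef_rot: [-180.0, -0.1, 174.7]
contact_force: [0.4, 0.5, -1.0]
grip_width: 0.0276
grip_force: 29.9
```

Call:
arm_command --targets '[{"claw": 20,"dp": [0,0,0],"twist": -6},{"claw": 20,"dp": [0,0,0],"twist": -12},{"claw": 20,"dp": [0,0,0],"twist": -12},{"claw": 20,"dp": [0,0,0],"twist": -12},{"claw": 20,"dp": [0,0,0],"twist": -12}]'

```text
time: 6.47
tcp_pos: [0.547, 0.2, 0.2343]
eef_rot: [180.0, -0.1, -173.9]
contact_force: [0.2, -1.3, -0.9]
grip_width: 0.0275
grip_force: 29.9
```

```bash
python3 -c "
from h import *
goal([.5475,.2005,.235],-173.4); o=observe();print(o['tcp_pos'],o['eef_rot'],o['wrist_torque'])
c=cam('top');save(c,'a2.png',(150,130,310,250),5)
from cart import carts
carts(.155,.175,(145,130,310,265))"
```

```text
dp [-0.5, 0.4, -0.7] twist -0.47 F [ 0.2 -1.3 -0.9] w 27.5 t 6.47 j7 41.9
[0.54699892 0.2000366  0.23432633] [ 1.79991770e+02 -5.12799763e-02 -1.73874009e+02] [ 0.05929766 -0.15703875  0.02326027]
```

View pics/a2.png

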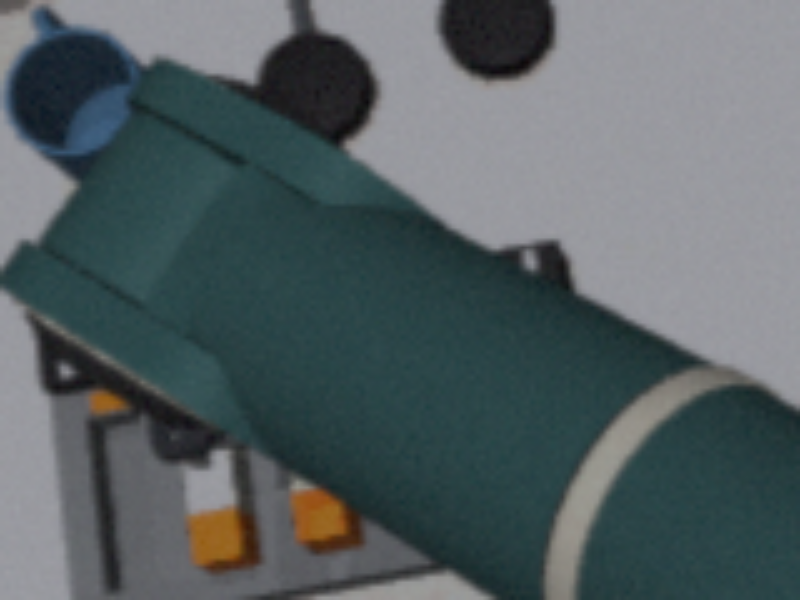

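The forearm again hides the gripper from above. I use side-camera depth on the held cartridge to get its offset along the tool axis.

```bash
cat > held.py <<'E'
from h import *
import sys
def held(zb,zt,fn=None):
    o=observe(); c=cam('side'); P=cloud(c); y=np.radians(6.6)
    if fn: save(c,fn,(150,150,350,300),4)
    q=P-o['tcp_pos']; ax=q[...,0]*np.cos(y)+q[...,1]*np.sin(y); ay=-q[...,0]*np.sin(y)+q[...,1]*np.cos(y)
    h=cv2.cvtColor(c['frame'],cv2.COLOR_RGB2HSV)
    b=(abs(ax)<.075)&(abs(ay)<.02)&(P[...,2]>zb)&(P[...,2]<zt)
    g=b&(h[...,0]>55)&(h[...,0]<95)&(h[...,1]>80); r=b&(h[...,0]<20)&(h[...,1]>120)
    for n,m in(('all',b),('green',g),('orange',r)):
        print(n,m.sum(),'dockx',np.nanpercentile(ax[m],[0,2,50,98,100]).round(4),'docky',np.nanpercentile(ay[m],[2,50,98]).round(4),'z',np.nanpercentile(P[...,2][m],[2,98]).round(4))
    f=b&(ay>.008)&(ay<.02); A=np.polyfit(ax[f],ay[f],1); print('side face slope deg',np.degrees(A[0]).round(2),'ay@0',A[1].round(4))
if __name__=='__main__': held(.103,.157,sys.argv[1] if len(sys.argv)>1 else None)
E
python3 held.py s2.png
```

```text
all 704 dockx [-0.0534 -0.0519 -0.0229  0.047   0.0506] docky [-0.0096  0.0146  0.0174] z [0.1041 0.1558]
green 329 dockx [-0.0534 -0.0521 -0.049  -0.0267 -0.0247] docky [-0.0108  0.0135  0.0171] z [0.1041 0.1561]
orange 139 dockx [0.0203 0.0221 0.0346 0.0473 0.0482] docky [0.0128 0.0149 0.0173] z [0.1049 0.1557]
side face slope deg 0.4 ay@0 0.0148
```

View pics/s2.png

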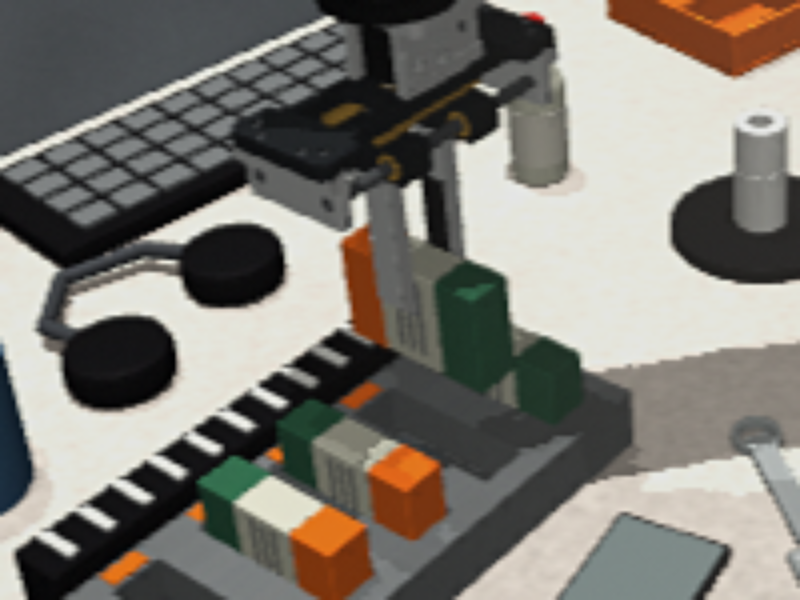

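The picture shows the cartridge held with orange (360,280) towards the blower and green (475,330) towards the robot. For a bias-free target I measure the dock faces and standing carts in the same camera.

```bash
cat > dockm.py <<'E'
from h import *
c=cam('side'); P=cloud(c); y=np.radians(6.6); o=np.array([.540,.2625])
ax=(P[...,0]-o[0])*np.cos(y)+(P[...,1]-o[1])*np.sin(y); ay=-(P[...,0]-o[0])*np.sin(y)+(P[...,1]-o[1])*np.cos(y); z=P[...,2]
f=(z>.008)&(z<.032)&(abs(ay)<.14)&(ax<-.06)&(ax>-.08); A=np.polyfit(ay[f],ax[f],1); print('front face',f.sum(),'x@0',A[1].round(4),'slope deg',np.degrees(A[0]).round(2))
f=(z>.008)&(z<.032)&(abs(ax)<.06)&(ay>.146)&(ay<.166); A=np.polyfit(ax[f],ay[f],1); print('+y face',f.sum(),'y@0',A[1].round(4),'slope',np.degrees(A[0]).round(2))
f=(abs(ax)<.06)&(abs(ay-.14)<.01)&(z>.03)&(z<.05); print('top z',np.median(z[f]))
for s in(-.12,0,.06):
    f=(z>.045)&(z<.07)&(abs(ay-s)<.022)&(abs(ax)<.06); e=f&(ax<-.045); k=f&(ay-s>.008)
    print(s,'front end',np.median(ax[e]).round(4),'all',np.percentile(ax[f],[1,99]).round(4),'side face',np.median(ay[k]-s).round(4))
E
python3 dockm.py
```

```text
front face 768 x@0 -0.0679 slope deg 0.08
+y face 269 y@0 0.1563 slope -0.06
top z 0.04091143316360159
-0.12 front end -0.0485 all [-0.0508 -0.006 ] side face 0.0137
0 front end -0.0479 all [-0.0497  0.05  ] side face 0.0147
0.06 front end -0.0495 all [-0.0521  0.0487] side face 0.0141
```

Call:
arm_command --targets '[{"claw": 20,"dp": [-2.5,2,15],"twist": -0.2},{"claw": 20,"dp": [-2.5,2,35],"twist": -0.2},{"claw": 20,"dp": [-2.5,2,50],"twist": -0.2},{"claw": 20,"dp": [-2.5,2,53],"twist": -0.2},{"claw": 20,"dp": [-2.5,2,53],"twist": -0.2},{"claw": 20,"dp": [-2.5,2,53],"twist": -0.2}]'

```text
time: 7.17
tcp_pos: [0.5495, 0.2027, 0.1821]
eef_rot: [180.0, -0.0, -173.5]
contact_force: [0.2, 0.3, -1.8]
grip_width: 0.0277
grip_force: 29.9
```

Call:
arm_command --targets '[{"claw": 20,"dp": [0,0,2],"twist": 0},{"claw": 20,"dp": [0,0,4],"twist": 0},{"claw": 20,"dp": [0,0,6],"twist": 0},{"claw": 20,"dp": [0,0,8],"twist": 0},{"claw": 20,"dp": [0,0,10],"twist": 0},{"claw": 20,"dp": [0,0,11],"twist": 0}]'

```text
time: 7.67
tcp_pos: [0.5495, 0.2023, 0.1706]
eef_rot: [180.0, -0.0, -173.5]
contact_force: [-0.5, -1.0, -1.0]
grip_width: 0.0278
grip_force: 29.9
```

In by 5 mm without force; lower to home.

Call:
arm_command --targets '[{"claw": 20,"dp": [0,0,4],"twist": 0},{"claw": 20,"dp": [0,0,8],"twist": 0},{"claw": 20,"dp": [0,0,12],"twist": 0},{"claw": 20,"dp": [0,0,16],"twist": 0},{"claw": 20,"dp": [0,0,20],"twist": 0},{"claw": 20,"dp": [0,0,23],"twist": 0},{"claw": 20,"dp": [0,0,25],"twist": 0},{"claw": 20,"dp": [0,0,25],"twist": 0}]'

```text
time: 8.33
tcp_pos: [0.5495, 0.2022, 0.1456]
eef_rot: [-180.0, -0.0, -173.5]
contact_force: [0.7, -0.1, -1.2]
grip_width: 0.0279
grip_force: 30.0
```

Call:
arm_command --targets '[{"claw": 48,"dp": [0,0,0],"twist": 0},{"claw": 48,"dp": [0,0,0],"twist": 0},{"claw": 48,"dp": [0,0,0],"twist": 0},{"claw": 48,"dp": [0,0,0],"twist": 0},{"claw": 48,"dp": [0,0,-20],"twist": 0},{"claw": 48,"dp": [0,0,-50],"twist": 0},{"claw": 48,"dp": [0,0,-60],"twist": 0},{"claw": 48,"dp": [0,0,-60],"twist": 0}]'

```text
time: 9.0
tcp_pos: [0.5502, 0.2029, 0.2083]
eef_rot: [180.0, 0.2, -173.5]
contact_force: [-0.4, 0.1, -0.0]
grip_width: 0.0483
grip_force: 0.0
```

Call:
arm_command --targets '[{"claw": 48,"dp": [0.4,30,0],"twist": 0},{"claw": 48,"dp": [0.4,61.3,0],"twist": 0},{"claw": 48,"dp": [0.4,61.3,0],"twist": 0},{"claw": 48,"dp": [0.4,61.3,0],"twist": 0},{"claw": 48,"dp": [0.4,61.3,0],"twist": 0}]'

```text
time: 9.42
tcp_pos: [0.542, 0.2628, 0.2051]
eef_rot: [-180.0, -0.0, -173.5]
contact_force: [-0.7, -0.6, 0.3]
grip_width: 0.0481
grip_force: 0.0
```

```bash
python3 -c "
from h import *
goal([.5421,.263,.1455],-173.4)
from held import *
c=cam('side')
P=cloud(c); y=np.radians(6.6); o=np.array([.540,.2625])
ax=(P[...,0]-o[0])*np.cos(y)+(P[...,1]-o[1])*np.sin(y); ay=-(P[...,0]-o[0])*np.sin(y)+(P[...,1]-o[1])*np.cos(y); z=P[...,2]
for s in (-.06,-.12):
    f=(abs(ay-s)<.012)&(abs(ax)<.04)&(z>.06)&(z<.09); print(s,f.sum(),np.median(z[f]))
"
```

```text
dp [-0.1, 0.2, 59.6] twist -0.06 F [-0.7 -0.6  0.3] w 48.1 t 9.42 j7 35.7
-0.06 213 0.07509852185837551
-0.12 211 0.07498353979317869
```

First cartridge is home at the same height as the reference one. Now the second: down, grip, lift, turn +180.

Call:
arm_command --targets '[{"claw": 48,"dp": [0,0,20],"twist": 0},{"claw": 48,"dp": [0,0,40],"twist": 0},{"claw": 48,"dp": [0,0,55],"twist": 0},{"claw": 48,"dp": [0,0,59.5],"twist": 0},{"claw": 48,"dp": [0,0,59.5],"twist": 0},{"claw": 48,"dp": [0,0,59.5],"twist": 0}]'

```text
time: 9.97
tcp_pos: [0.5423, 0.2632, 0.1468]
eef_rot: [180.0, 0.0, -173.5]
contact_force: [-0.1, -0.6, 0.6]
grip_width: 0.0477
grip_force: 0.0
```

Call:
arm_command --targets '[{"claw": 20,"dp": [0,0,0],"twist": 0},{"claw": 20,"dp": [0,0,0],"twist": 0},{"claw": 20,"dp": [0,0,0],"twist": 0},{"claw": 20,"dp": [0,0,0],"twist": 0},{"claw": 20,"dp": [0,0,0],"twist": 0},{"claw": 20,"dp": [0,0,0],"twist": 0}]'

```text
time: 10.47
tcp_pos: [0.5423, 0.2633, 0.1468]
eef_rot: [180.0, 0.0, -173.5]
contact_force: [0.1, -1.7, 6.1]
grip_width: 0.0281
grip_force: 29.9
```

Call:
arm_command --targets '[{"claw": 20,"dp": [0,0,-5],"twist": 0},{"claw": 20,"dp": [0,0,-15],"twist": 0},{"claw": 20,"dp": [0,0,-35],"twist": 0},{"claw": 20,"dp": [0,0,-55],"twist": 0},{"claw": 20,"dp": [0,0,-75],"twist": 0},{"claw": 20,"dp": [0,0,-90],"twist": 0},{"claw": 20,"dp": [0,0,-90],"twist": 0},{"claw": 20,"dp": [0,0,-90],"twist": 0}]'

```text
time: 11.13
tcp_pos: [0.5423, 0.2632, 0.2369]
eef_rot: [-180.0, 0.1, -173.5]
contact_force: [0.6, 1.0, -1.4]
grip_width: 0.028
grip_force: 29.9
```

Call:
arm_command --targets '[{"claw": 20,"dp": [0,0,0],"twist": 7},{"claw": 20,"dp": [0,0,0],"twist": 14},{"claw": 20,"dp": [0,0,0],"twist": 21},{"claw": 20,"dp": [0,0,0],"twist": 28},{"claw": 20,"dp": [0,0,0],"twist": 35},{"claw": 20,"dp": [0,0,0],"twist": 42},{"claw": 20,"dp": [0,0,0],"twist": 49},{"claw": 20,"dp": [0,0,0],"twist": 56}]'

```text
time: 11.8
tcp_pos: [0.5418, 0.2629, 0.2352]
eef_rot: [-179.9, -0.0, 130.2]
contact_force: [0.2, 0.4, -1.3]
grip_width: 0.0277
grip_force: 29.9
```

Call:
arm_command --targets '[{"claw": 20,"dp": [0,0,0],"twist": 7},{"claw": 20,"dp": [0,0,0],"twist": 14},{"claw": 20,"dp": [0,0,0],"twist": 21},{"claw": 20,"dp": [0,0,0],"twist": 28},{"claw": 20,"dp": [0,0,0],"twist": 35},{"claw": 20,"dp": [0,0,0],"twist": 42},{"claw": 20,"dp": [0,0,0],"twist": 49},{"claw": 20,"dp": [0,0,0],"twist": 56}]'

```text
time: 12.47
tcp_pos: [0.5418, 0.2629, 0.2352]
eef_rot: [-179.9, 0.1, 74.2]
contact_force: [-0.1, 0.8, -1.3]
grip_width: 0.0277
grip_force: 29.9
```

Call:
arm_command --targets '[{"claw": 20,"dp": [0,0,0],"twist": 7},{"claw": 20,"dp": [0,0,0],"twist": 14},{"claw": 20,"dp": [0,0,0],"twist": 21},{"claw": 20,"dp": [0,0,0],"twist": 28},{"claw": 20,"dp": [0,0,0],"twist": 35},{"claw": 20,"dp": [0,0,0],"twist": 42},{"claw": 20,"dp": [0,0,0],"twist": 49},{"claw": 20,"dp": [0,0,0],"twist": 56}]'

```text
time: 13.13
tcp_pos: [0.5417, 0.2629, 0.2351]
eef_rot: [180.0, 0.1, 18.2]
contact_force: [-0.2, 0.4, -1.5]
grip_width: 0.0278
grip_force: 29.9
```

Call:
arm_command --targets '[{"claw": 20,"dp": [0,0,0],"twist": 6},{"claw": 20,"dp": [0,0,0],"twist": 12},{"claw": 20,"dp": [0,0,0],"twist": 12},{"claw": 20,"dp": [0,0,0],"twist": 12},{"claw": 20,"dp": [0,0,0],"twist": 12}]'

```text
time: 13.55
tcp_pos: [0.5419, 0.2631, 0.2358]
eef_rot: [180.0, 0.0, 6.7]
contact_force: [0.3, 0.4, -2.1]
grip_width: 0.0276
grip_force: 29.9
```

```bash
python3 held.py; python3 -c "
from h import *
goal([.5421,.263,.235],6.6); print(observe()['tcp_pos'])"
```

```text
all 763 dockx [-0.0516 -0.05   -0.0225  0.0479  0.0511] docky [-0.0101  0.0152  0.0175] z [0.1042 0.1564]
green 370 dockx [-0.0516 -0.0502 -0.0472 -0.0242 -0.0222] docky [-0.0106  0.0136  0.0172] z [0.1042 0.1567]
orange 151 dockx [-0.049   0.0227  0.0358  0.0479  0.049 ] docky [0.0138 0.0158 0.0175] z [0.105  0.1555]
side face slope deg 0.94 ay@0 0.0154
dp [0.1, 0.1, 1.0] twist 0.11 F [-0.1  0.8 -1.2] w 27.6 t 13.6 j7 -122.7
[0.5420052  0.26312461 0.23595315]
```

Call:
arm_command --targets '[{"claw": 20,"dp": [-0.7,0.3,15],"twist": 0.3},{"claw": 20,"dp": [-0.7,0.3,35],"twist": 0.3},{"claw": 20,"dp": [-0.7,0.3,50],"twist": 0.3},{"claw": 20,"dp": [-0.7,0.3,53],"twist": 0.3},{"claw": 20,"dp": [-0.7,0.3,53],"twist": 0.3},{"claw": 20,"dp": [-0.7,0.3,53],"twist": 0.3}]'

```text
time: 14.1
tcp_pos: [0.5417, 0.263, 0.184]
eef_rot: [-180.0, -0.0, 6.3]
contact_force: [0.5, -0.2, -0.6]
grip_width: 0.0281
grip_force: 29.9
```

Call:
arm_command --targets '[{"claw": 20,"dp": [0,0,2],"twist": 0},{"claw": 20,"dp": [0,0,4],"twist": 0},{"claw": 20,"dp": [0,0,6],"twist": 0},{"claw": 20,"dp": [0,0,8],"twist": 0},{"claw": 20,"dp": [0,0,10],"twist": 0},{"claw": 20,"dp": [0,0,11],"twist": 0}]'

```text
time: 14.6
tcp_pos: [0.5414, 0.2628, 0.1721]
eef_rot: [180.0, 0.0, 6.2]
contact_force: [0.1, 1.1, -2.1]
grip_width: 0.0274
grip_force: 29.9
```

Call:
arm_command --targets '[{"claw": 20,"dp": [0,0,4],"twist": 0},{"claw": 20,"dp": [0,0,8],"twist": 0},{"claw": 20,"dp": [0,0,12],"twist": 0},{"claw": 20,"dp": [0,0,16],"twist": 0},{"claw": 20,"dp": [0,0,20],"twist": 0},{"claw": 20,"dp": [0,0,23],"twist": 0},{"claw": 20,"dp": [0,0,25],"twist": 0},{"claw": 20,"dp": [0,0,25],"twist": 0}]'

```text
time: 15.27
tcp_pos: [0.5413, 0.263, 0.147]
eef_rot: [-180.0, 0.0, 6.2]
contact_force: [-0.4, -0.1, -1.7]
grip_width: 0.0275
grip_force: 30.0
```

Call:
arm_command --targets '[{"claw": 48,"dp": [0,0,0],"twist": 0},{"claw": 48,"dp": [0,0,0],"twist": 0},{"claw": 48,"dp": [0,0,0],"twist": 0},{"claw": 48,"dp": [0,0,0],"twist": 0},{"claw": 48,"dp": [0,0,-20],"twist": 0},{"claw": 48,"dp": [0,0,-50],"twist": 0},{"claw": 48,"dp": [0,0,-60],"twist": 0},{"claw": 48,"dp": [0,0,-60],"twist": 0}]'

```text
time: 15.93
tcp_pos: [0.5424, 0.2634, 0.2102]
eef_rot: [-179.9, -0.2, 6.2]
contact_force: [-0.1, -0.4, -0.7]
grip_width: 0.0478
grip_force: 0.0
```

Call:
arm_command --targets '[{"claw": 48,"dp": [0.7,-30,0],"twist": -0.3},{"claw": 48,"dp": [0.7,-60.2,0],"twist": -0.3},{"claw": 48,"dp": [0.7,-60.2,0],"twist": -0.3},{"claw": 48,"dp": [0.7,-60.2,0],"twist": -0.3},{"claw": 48,"dp": [0.7,-60.2,0],"twist": -0.3}]'

```text
time: 16.35
tcp_pos: [0.5355, 0.3223, 0.2066]
eef_rot: [180.0, 0.0, 6.5]
contact_force: [-0.1, 0.0, 0.1]
grip_width: 0.048
grip_force: 0.0
```

```bash
python3 -c "
from h import *
goal([.5352,.3226,.1455],6.6)
from held import *
c=cam('side')
P=cloud(c); y=np.radians(6.6); o=np.array([.540,.2625])
ax=(P[...,0]-o[0])*np.cos(y)+(P[...,1]-o[1])*np.sin(y); ay=-(P[...,0]-o[0])*np.sin(y)+(P[...,1]-o[1])*np.cos(y); z=P[...,2]
for s in (-.06,-.12,0):
    f=(abs(ay-s)<.012)&(abs(ax)<.04)&(z>.06)&(z<.09); print(s,f.sum(),np.median(z[f]))
"
```

```text
dp [-0.2, -0.3, 61.1] twist -0.07 F [-0.1  0.   0.1] w 48.0 t 16.35 j7 -129.1
-0.06 226 0.07513590383642192
-0.12 210 0.07509757977287729
0 221 0.07502225068512254
```

Second one home. Third: same, turn -180.

Call:
arm_command --targets '[{"claw": 48,"dp": [0,0,20],"twist": 0},{"claw": 48,"dp": [0,0,40],"twist": 0},{"claw": 48,"dp": [0,0,55],"twist": 0},{"claw": 48,"dp": [0,0,60],"twist": 0},{"claw": 48,"dp": [0,0,60],"twist": 0},{"claw": 48,"dp": [0,0,60],"twist": 0}]'

```text
time: 16.9
tcp_pos: [0.536, 0.3224, 0.1478]
eef_rot: [-180.0, -0.0, 6.5]
contact_force: [-0.2, 0.2, -0.4]
grip_width: 0.0478
grip_force: 0.0
```

Call:
arm_command --targets '[{"claw": 20,"dp": [0,0,0],"twist": 0},{"claw": 20,"dp": [0,0,0],"twist": 0},{"claw": 20,"dp": [0,0,0],"twist": 0},{"claw": 20,"dp": [0,0,0],"twist": 0},{"claw": 20,"dp": [0,0,0],"twist": 0},{"claw": 20,"dp": [0,0,0],"twist": 0}]'

```text
time: 17.4
tcp_pos: [0.5359, 0.3228, 0.1479]
eef_rot: [-180.0, -0.0, 6.5]
contact_force: [-0.7, -1.7, 6.4]
grip_width: 0.0277
grip_force: 29.9
```

Call:
arm_command --targets '[{"claw": 20,"dp": [0,0,-5],"twist": 0},{"claw": 20,"dp": [0,0,-15],"twist": 0},{"claw": 20,"dp": [0,0,-35],"twist": 0},{"claw": 20,"dp": [0,0,-55],"twist": 0},{"claw": 20,"dp": [0,0,-75],"twist": 0},{"claw": 20,"dp": [0,0,-90],"twist": 0},{"claw": 20,"dp": [0,0,-90],"twist": 0},{"claw": 20,"dp": [0,0,-90],"twist": 0}]'

```text
time: 18.07
tcp_pos: [0.5357, 0.3229, 0.2382]
eef_rot: [-180.0, -0.1, 6.5]
contact_force: [-0.1, -0.3, -3.1]
grip_width: 0.0278
grip_force: 29.9
```

Call:
arm_command --targets '[{"claw": 20,"dp": [0,0,0],"twist": -7},{"claw": 20,"dp": [0,0,0],"twist": -14},{"claw": 20,"dp": [0,0,0],"twist": -21},{"claw": 20,"dp": [0,0,0],"twist": -28},{"claw": 20,"dp": [0,0,0],"twist": -35},{"claw": 20,"dp": [0,0,0],"twist": -42},{"claw": 20,"dp": [0,0,0],"twist": -49},{"claw": 20,"dp": [0,0,0],"twist": -56}]'

```text
time: 18.73
tcp_pos: [0.5352, 0.3225, 0.2361]
eef_rot: [-179.9, 0.1, 62.9]
contact_force: [0.8, 0.5, -2.8]
grip_width: 0.0279
grip_force: 29.9
```

Call:
arm_command --targets '[{"claw": 20,"dp": [0,0,0],"twist": -7},{"claw": 20,"dp": [0,0,0],"twist": -14},{"claw": 20,"dp": [0,0,0],"twist": -21},{"claw": 20,"dp": [0,0,0],"twist": -28},{"claw": 20,"dp": [0,0,0],"twist": -35},{"claw": 20,"dp": [0,0,0],"twist": -42},{"claw": 20,"dp": [0,0,0],"twist": -49},{"claw": 20,"dp": [0,0,0],"twist": -56}]'

```text
time: 19.4
tcp_pos: [0.5352, 0.3225, 0.2362]
eef_rot: [-179.9, -0.0, 118.9]
contact_force: [-0.6, 0.7, -2.3]
grip_width: 0.0279
grip_force: 29.9
```

Call:
arm_command --targets '[{"claw": 20,"dp": [0,0,0],"twist": -7},{"claw": 20,"dp": [0,0,0],"twist": -14},{"claw": 20,"dp": [0,0,0],"twist": -21},{"claw": 20,"dp": [0,0,0],"twist": -28},{"claw": 20,"dp": [0,0,0],"twist": -35},{"claw": 20,"dp": [0,0,0],"twist": -42},{"claw": 20,"dp": [0,0,0],"twist": -49},{"claw": 20,"dp": [0,0,0],"twist": -56}]'

```text
time: 20.07
tcp_pos: [0.5352, 0.3226, 0.2362]
eef_rot: [-180.0, -0.1, 174.9]
contact_force: [-0.1, 0.4, -1.7]
grip_width: 0.0275
grip_force: 29.9
```

Call:
arm_command --targets '[{"claw": 20,"dp": [0,0,0],"twist": -6},{"claw": 20,"dp": [0,0,0],"twist": -12},{"claw": 20,"dp": [0,0,0],"twist": -12},{"claw": 20,"dp": [0,0,0],"twist": -12},{"claw": 20,"dp": [0,0,0],"twist": -12}]'

```text
time: 20.48
tcp_pos: [0.5355, 0.3227, 0.2368]
eef_rot: [-180.0, -0.0, -173.7]
contact_force: [0.2, -0.8, -2.1]
grip_width: 0.0276
grip_force: 29.9
```

```bash
python3 held.py; python3 -c "
from h import *
goal([.5352,.3226,.235],-173.4); print(observe()['tcp_pos'])"
```

```text
all 778 dockx [-0.049  -0.0481 -0.0223  0.0503  0.0537] docky [-0.0099  0.0153  0.0175] z [0.1041 0.1563]
green 394 dockx [-0.049  -0.0484 -0.0457 -0.0221 -0.0197] docky [-0.0106  0.0124  0.0172] z [0.1043 0.156 ]
orange 158 dockx [0.0235 0.025  0.0373 0.0523 0.0536] docky [0.0139 0.0156 0.0174] z [0.1046 0.1566]
side face slope deg 0.81 ay@0 0.0154
dp [0.3, -0.1, 2.0] twist -0.24 F [ 0.1  0.7 -1.3] w 27.8 t 20.53 j7 31.9
[0.53546834 0.32274709 0.23701393]
```

Call:
arm_command --targets '[{"claw": 20,"dp": [2.7,-0.3,15],"twist": -0.2},{"claw": 20,"dp": [2.7,-0.3,35],"twist": -0.2},{"claw": 20,"dp": [2.7,-0.3,50],"twist": -0.2},{"claw": 20,"dp": [2.7,-0.3,53],"twist": -0.2},{"claw": 20,"dp": [2.7,-0.3,53],"twist": -0.2},{"claw": 20,"dp": [2.7,-0.3,53],"twist": -0.2}]'

```text
time: 21.03
tcp_pos: [0.5329, 0.3225, 0.1847]
eef_rot: [180.0, -0.0, -173.3]
contact_force: [0.4, 0.7, -0.7]
grip_width: 0.0279
grip_force: 29.9
```

Call:
arm_command --targets '[{"claw": 20,"dp": [0,0,2],"twist": 0},{"claw": 20,"dp": [0,0,4],"twist": 0},{"claw": 20,"dp": [0,0,6],"twist": 0},{"claw": 20,"dp": [0,0,8],"twist": 0},{"claw": 20,"dp": [0,0,10],"twist": 0},{"claw": 20,"dp": [0,0,11],"twist": 0}]'

```text
time: 21.53
tcp_pos: [0.5329, 0.3221, 0.1731]
eef_rot: [-180.0, -0.0, -173.3]
contact_force: [0.3, 0.3, -1.2]
grip_width: 0.0278
grip_force: 29.9
```

Call:
arm_command --targets '[{"claw": 20,"dp": [0,0,4],"twist": 0},{"claw": 20,"dp": [0,0,8],"twist": 0},{"claw": 20,"dp": [0,0,12],"twist": 0},{"claw": 20,"dp": [0,0,16],"twist": 0},{"claw": 20,"dp": [0,0,20],"twist": 0},{"claw": 20,"dp": [0,0,23],"twist": 0},{"claw": 20,"dp": [0,0,25],"twist": 0},{"claw": 20,"dp": [0,0,25],"twist": 0}]'

```text
time: 22.2
tcp_pos: [0.5328, 0.3224, 0.1481]
eef_rot: [180.0, -0.0, -173.3]
contact_force: [1.1, -0.4, -1.5]
grip_width: 0.0277
grip_force: 29.9
```

Call:
arm_command --targets '[{"claw": 48,"dp": [0,0,0],"twist": 0},{"claw": 48,"dp": [0,0,0],"twist": 0},{"claw": 48,"dp": [0,0,0],"twist": 0},{"claw": 48,"dp": [0,0,0],"twist": 0},{"claw": 48,"dp": [0,0,-20],"twist": 0},{"claw": 48,"dp": [0,0,-55],"twist": 0},{"claw": 48,"dp": [0,0,-95],"twist": 0},{"claw": 48,"dp": [0,0,-130],"twist": 0}]'

```text
time: 22.87
tcp_pos: [0.5327, 0.3223, 0.2805]
eef_rot: [180.0, -0.0, -173.2]
contact_force: [1.0, 0.5, 0.7]
grip_width: 0.0476
grip_force: 0.0
```

```bash
python3 dockm.py; sed -n '/^def hgt/,$p' m.py > /dev/null
python3 - <<'E'
from h import *
goal([.4334,-.10,.28],-64)
c=cam('top'); P=cloud(c)
def fit(zlo,zhi,roi,name):
    x0,y0,x1,y1=roi; q=P[y0:y1,x0:x1].reshape(-1,3); q=q[(q[:,2]>zlo)&(q[:,2]<zhi)]; a,r=cv2.minEnclosingCircle(q[:,:2].astype(np.float32)); print(name,len(q),np.round(a,4),round(r,4))
fit(.07,.085,(380,205,465,285),'collar'); fit(.04,.055,(380,205,465,285),'flange')
y=np.radians(6.6); o=np.array([.540,.2625])
ax=(P[...,0]-o[0])*np.cos(y)+(P[...,1]-o[1])*np.sin(y); ay=-(P[...,0]-o[0])*np.sin(y)+(P[...,1]-o[1])*np.cos(y); z=P[...,2]
save(c,'a3.png')
E
```

```text
front face 777 x@0 -0.068 slope deg 0.02
+y face 268 y@0 0.1562 slope 0.05
top z 0.040838390665271215
-0.12 front end -0.0486 all [-0.0507  0.0487] side face 0.0136
0 front end -0.0471 all [-0.049   0.0506] side face 0.0158
0.06 front end -0.0469 all [-0.0484  0.0511] side face 0.0159
dp [149.4, -409.2, 4.7] twist -109.24 F [0.  2.7 8.6] w 47.8 t 22.92 j7 33.9
collar 127 [ 0.4333 -0.3359] 0.0269
flange 1046 [ 0.4341 -0.336 ] 0.0601
```

View pics/a3.png

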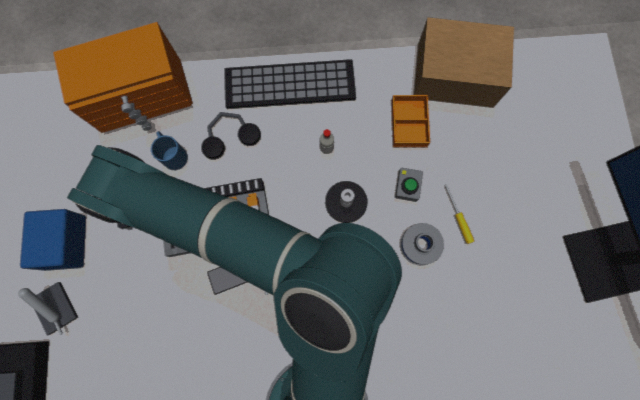

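The arm is clear of the right side, and the spool at (422,244) has not moved. I head for it.

```bash
python3 -c "
from h import *
goal([.4838,-.006,.28],130)"
```

```text
dp [88.2, -321.5, 2.4] twist 56.73 F [-0.6  0.4 -0.1] w 48.5 t 22.97 j7 33.7
```

Call:
arm_command --targets '[{"claw": 80,"dp": [11,-40,0],"twist": 7},{"claw": 80,"dp": [22,-80,0],"twist": 14},{"claw": 80,"dp": [33,-120,0],"twist": 21},{"claw": 80,"dp": [44,-160,0],"twist": 28},{"claw": 80,"dp": [55,-200,0],"twist": 35},{"claw": 80,"dp": [66,-240,0],"twist": 42},{"claw": 80,"dp": [77,-280,0],"twist": 49},{"claw": 80,"dp": [88,-321,0],"twist": 56}]'

```text
time: 23.63
tcp_pos: [0.4825, -0.0081, 0.2783]
eef_rot: [-180.0, 0.0, 130.4]
contact_force: [1.3, -0.1, 0.0]
grip_width: 0.0799
grip_force: 0.0
```

```bash
python3 -c "
from h import *
goal([.4338,-.336,.24],77)"
```

```text
dp [-218.3, -249.4, 38.5] twist 53.37 F [ 1.3 -0.1  0. ] w 79.9 t 23.63 j7 18.1
```

Call:
arm_command --targets '[{"claw": 80,"dp": [-26,-30,0],"twist": 7},{"claw": 80,"dp": [-52,-60,0],"twist": 14},{"claw": 80,"dp": [-78,-90,0],"twist": 21},{"claw": 80,"dp": [-104,-120,0],"twist": 28},{"claw": 80,"dp": [-130,-150,10],"twist": 35},{"claw": 80,"dp": [-156,-180,20],"twist": 42},{"claw": 80,"dp": [-182,-210,30],"twist": 49},{"claw": 80,"dp": [-208,-238,38],"twist": 53}]'

```text
time: 24.3
tcp_pos: [0.4375, -0.3212, 0.2396]
eef_rot: [-180.0, 0.0, 77.3]
contact_force: [1.5, -0.2, 0.2]
grip_width: 0.0798
grip_force: 0.0
```

```bash
cat > spool.py <<'E'
from h import *
def circ(c,P,zlo,zhi,ctr,rad,name):
    d=np.hypot(P[...,0]-ctr[0],P[...,1]-ctr[1]); q=P[(d<rad)&(P[...,2]>zlo)&(P[...,2]<zhi)]
    if len(q)<20: print(name,len(q)); return
    a,r=cv2.minEnclosingCircle(q[:,:2].astype(np.float32)); print(name,len(q),'circle',np.round(a,4),round(r,4),'z',np.median(q[:,2]).round(4))
if __name__=='__main__':
    goal([.4338,-.336,.24],77)
    for n in('top','side'):
        c=cam(n);P=cloud(c); circ(c,P,.072,.084,(.434,-.336),.08,n+' collar'); circ(c,P,.042,.054,(.434,-.336),.1,n+' flange')
        circ(c,P,.089,.098,(.5815,-.128),.04,n+' spindle')
        if n=='side':
            y=np.radians(6.6); o=np.array([.540,.2625])
            ax=(P[...,0]-o[0])*np.cos(y)+(P[...,1]-o[1])*np.sin(y); ay=-(P[...,0]-o[0])*np.sin(y)+(P[...,1]-o[1])*np.cos(y); z=P[...,2]
            for s in (-.12,-.06,0,.06):
                f=(abs(ay-s)<.012)&(abs(ax)<.04)&(z>.06)&(z<.09); print(s,np.median(z[f]).round(4))
E
python3 spool.py
```

```text
dp [-15.3, -0.4, -0.4] twist 0.3 F [ 1.5 -0.2  0.2] w 79.8 t 24.3 j7 2.8
top collar 41 circle [ 0.4368 -0.3283] 0.0229 z 0.0771
top flange 488 circle [ 0.4368 -0.3246] 0.0578 z 0.0475
top spindle 99 circle [ 0.5816 -0.1281] 0.0187 z 0.0924
side collar 105 circle [ 0.4343 -0.3346] 0.0301 z 0.077
side flange 497 circle [ 0.4371 -0.3342] 0.0623 z 0.0486
side spindle 75 circle [ 0.5842 -0.1292] 0.0208 z 0.0931
-0.12 0.0751
-0.06 0.075
0 0.0752
0.06 0.0751
```

Call:
arm_command --targets '[{"claw": 80,"dp": [-14.5,0,0],"twist": 0},{"claw": 80,"dp": [-14.5,0,0],"twist": 0},{"claw": 80,"dp": [-14.5,0,25],"twist": 0},{"claw": 80,"dp": [-14.5,0,50],"twist": 0},{"claw": 80,"dp": [-14.5,0,75],"twist": 0},{"claw": 80,"dp": [-14.5,0,87],"twist": 0},{"claw": 80,"dp": [-14.5,0,87],"twist": 0},{"claw": 80,"dp": [-14.5,0,87],"twist": 0}]'

```text
time: 25.07
tcp_pos: [0.436, -0.3328, 0.1539]
eef_rot: [-180.0, -0.0, 77.8]
contact_force: [-0.3, -0.5, 1.4]
grip_width: 0.0798
grip_force: 0.0
```

Call:
arm_command --targets '[{"claw": 46,"dp": [0,0,0],"twist": 0},{"claw": 46,"dp": [0,0,0],"twist": 0},{"claw": 46,"dp": [0,0,0],"twist": 0},{"claw": 46,"dp": [0,0,0],"twist": 0},{"claw": 46,"dp": [0,0,0],"twist": 0},{"claw": 46,"dp": [0,0,0],"twist": 0},{"claw": 46,"dp": [0,0,0],"twist": 0}]' --squeeze 50

```text
time: 25.65
tcp_pos: [0.4358, -0.3335, 0.154]
eef_rot: [180.0, 0.0, 77.7]
contact_force: [-3.1, 0.1, 7.8]
grip_width: 0.0531
grip_force: 49.4
```

Call:
arm_command --targets '[{"claw": 46,"dp": [0,0,-5],"twist": 0},{"claw": 46,"dp": [0,0,-15],"twist": 0},{"claw": 46,"dp": [0,0,-35],"twist": 0},{"claw": 46,"dp": [0,0,-60],"twist": 0},{"claw": 46,"dp": [0,0,-90],"twist": 0},{"claw": 46,"dp": [0,0,-115],"twist": 0},{"claw": 46,"dp": [0,0,-120],"twist": 0},{"claw": 46,"dp": [0,0,-120],"twist": 0}]'

```text
time: 26.32
tcp_pos: [0.4359, -0.3335, 0.2751]
eef_rot: [179.9, 0.1, 77.7]
contact_force: [-0.2, -0.0, -3.4]
grip_width: 0.0531
grip_force: 49.2
```

Run:
```python
from h import *
from spool import circ
o=observe(); t=o['tcp_pos']; print(t,o['eef_rot'],o['contact_force'],o['wrist_torque'])
for n in('top','side'):
    c=cam(n);P=cloud(c); z0=t[2]-.154
    d=np.hypot(P[...,0]-t[0],P[...,1]-t[1]); 
    for lo,hi,k in((.042,.054,'flange'),(.003,.054,'rim')): circ(c,P,z0+lo,z0+hi,t,.08,n+k)
    circ(c,P,.089,.098,(.5815,-.128),.04,n+' spindle')
save(c,'s4.png',(320,50,520,200),4)
goal([.5815,-.128,t[2]],77)
```

```text
[ 0.43585679 -0.33349641  0.27510351] [1.79879015e+02 1.01768760e-01 7.77145587e+01] [-0.17365689 -0.02129683 -3.36362856] [-0.00291711 -0.05569582  0.00913661]
topflange 577 circle [ 0.4359 -0.3198] 0.0567 z 0.1684
toprim 687 circle [ 0.4348 -0.3217] 0.0576 z 0.1679
top spindle 103 circle [ 0.5812 -0.1282] 0.0191 z 0.0923
sideflange 480 circle [ 0.4342 -0.3339] 0.0615 z 0.1681
siderim 998 circle [ 0.4342 -0.3339] 0.0615 z 0.1596
side spindle 78 circle [ 0.5824 -0.1268] 0.0198 z 0.0932
dp [231.6, 99.5, -2.6] twist 0.72 F [-0.9 -0.3 -4.7] w 53.0 t 26.42 j7 6.0
```

View pics/s4.png

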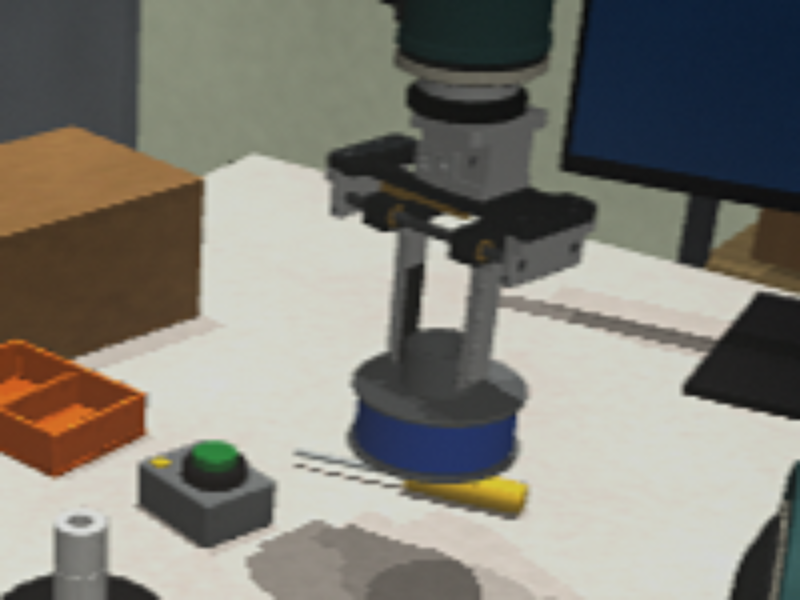

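Spool is held upright (blue winding at (435,440)). Carry it over the spindle.

Call:
arm_command --targets '[{"claw": 46,"dp": [20,9,0],"twist": 0},{"claw": 46,"dp": [55,23,0],"twist": 0},{"claw": 46,"dp": [90,38,0],"twist": 0},{"claw": 46,"dp": [125,53,0],"twist": 0},{"claw": 46,"dp": [160,68,0],"twist": 0},{"claw": 46,"dp": [195,83,0],"twist": 0},{"claw": 46,"dp": [220,94,0],"twist": 0},{"claw": 46,"dp": [234,99.5,0],"twist": 0}]'

```text
time: 27.08
tcp_pos: [0.5835, -0.1218, 0.2716]
eef_rot: [-179.9, -0.1, 78.0]
contact_force: [-0.0, 0.7, -3.7]
grip_width: 0.0531
grip_force: 49.2
```

Call:
arm_command --targets '[{"claw": 46,"dp": [0,0,0],"twist": 0},{"claw": 46,"dp": [0,0,0],"twist": 0},{"claw": 46,"dp": [0,0,6],"twist": 0},{"claw": 46,"dp": [0,0,12],"twist": 0},{"claw": 46,"dp": [0,0,18],"twist": 0},{"claw": 46,"dp": [0,0,20],"twist": 0},{"claw": 46,"dp": [0,0,20],"twist": 0}]'

```text
time: 27.67
tcp_pos: [0.582, -0.1263, 0.2524]
eef_rot: [-179.9, -0.0, 77.7]
contact_force: [-0.0, 0.0, -3.2]
grip_width: 0.053
grip_force: 49.2
```

Run:
```python
from h import *
from spool import circ
o=observe(); t=o['tcp_pos']; print(t,o['eef_rot'],o['contact_force'],o['wrist_torque'])
goal([.5825,-.126,t[2]],77)
c=cam('side');P=cloud(c); z0=t[2]-.154
circ(c,P,z0+.042,z0+.054,t,.08,'sideflange'); circ(c,P,.006,.016,(.5815,-.128),.075,'base')
```

```text
[ 0.58202588 -0.12626142  0.25240591] [-1.79921743e+02 -1.45387546e-03  7.76851005e+01] [-0.00781337  0.01340735 -3.24288265] [-0.02369544 -0.06835214  0.00312861]
dp [0.4, 0.4, -0.0] twist 0.69 F [-0.   0.  -3.2] w 53.0 t 27.67 j7 -22.2
sideflange 534 circle [ 0.579  -0.1281] 0.0612 z 0.1471
base 764 circle [ 0.5809 -0.1273] 0.0687 z 0.0125
```

Call:
arm_command --targets '[{"claw": 46,"dp": [0,1,2],"twist": 0},{"claw": 46,"dp": [0,1,4],"twist": 0},{"claw": 46,"dp": [0,1,6],"twist": 0},{"claw": 46,"dp": [0,1,8],"twist": 0},{"claw": 46,"dp": [0,1,9],"twist": 0},{"claw": 46,"dp": [0,1,10],"twist": 0}]'

```text
time: 28.22
tcp_pos: [0.5835, -0.1259, 0.2432]
eef_rot: [-180.0, -0.0, 77.7]
contact_force: [-0.7, -0.5, -3.5]
grip_width: 0.053
grip_force: 49.2
```

Call:
arm_command --targets '[{"claw": 46,"dp": [0,0,2],"twist": 0},{"claw": 46,"dp": [0,0,4],"twist": 0},{"claw": 46,"dp": [0,0,6],"twist": 0},{"claw": 46,"dp": [0,0,8],"twist": 0},{"claw": 46,"dp": [0,0,10],"twist": 0},{"claw": 46,"dp": [0,0,10],"twist": 0}]'

```text
time: 28.72
tcp_pos: [0.5834, -0.1259, 0.2329]
eef_rot: [-180.0, -0.0, 77.7]
contact_force: [0.3, 0.5, -3.7]
grip_width: 0.053
grip_force: 49.2
```

Threaded without contact; lower to the base.

Call:
arm_command --targets '[{"claw": 46,"dp": [0,0,8],"twist": 0},{"claw": 46,"dp": [0,0,18],"twist": 0},{"claw": 46,"dp": [0,0,28],"twist": 0},{"claw": 46,"dp": [0,0,38],"twist": 0},{"claw": 46,"dp": [0,0,48],"twist": 0},{"claw": 46,"dp": [0,0,58],"twist": 0},{"claw": 46,"dp": [0,0,63],"twist": 0},{"claw": 46,"dp": [0,0,63],"twist": 0}]'

```text
time: 29.38
tcp_pos: [0.5831, -0.1258, 0.1689]
eef_rot: [-179.9, -0.0, 77.7]
contact_force: [0.6, -0.8, -3.9]
grip_width: 0.0531
grip_force: 49.2
```

Call:
arm_command --targets '[{"claw": 46,"dp": [0,0,1],"twist": 0},{"claw": 46,"dp": [0,0,2],"twist": 0},{"claw": 46,"dp": [0,0,3],"twist": 0},{"claw": 46,"dp": [0,0,3],"twist": 0}]'

```text
time: 29.72
tcp_pos: [0.5836, -0.126, 0.1675]
eef_rot: [180.0, 0.0, 77.7]
contact_force: [-0.1, -0.1, -3.6]
grip_width: 0.0531
grip_force: 49.2
```

Call:
arm_command --targets '[{"claw": 46,"dp": [0,0,1],"twist": 0},{"claw": 46,"dp": [0,0,1.5],"twist": 0},{"claw": 80,"dp": [0,0,1.5],"twist": 0},{"claw": 80,"dp": [0,0,1.5],"twist": 0},{"claw": 80,"dp": [0,0,1.5],"twist": 0},{"claw": 80,"dp": [0,0,1.5],"twist": 0},{"claw": 80,"dp": [0,0,1.5],"twist": 0}]'

```text
time: 30.3
tcp_pos: [0.5836, -0.126, 0.1659]
eef_rot: [180.0, -0.0, 77.7]
contact_force: [0.1, -0.3, -0.4]
grip_width: 0.0797
grip_force: 0.0
```

Call:
arm_command --targets '[{"claw": 80,"dp": [0,0,-15],"twist": 0},{"claw": 80,"dp": [0,0,-40],"twist": 0},{"claw": 80,"dp": [0,0,-70],"twist": 0},{"claw": 80,"dp": [0,0,-100],"twist": 0},{"claw": 80,"dp": [0,0,-110],"twist": 0},{"claw": 80,"dp": [0,0,-110],"twist": 0}]'

```text
time: 30.8
tcp_pos: [0.5844, -0.1258, 0.2795]
eef_rot: [179.7, 0.0, 77.7]
contact_force: [0.3, 0.2, -0.3]
grip_width: 0.0799
grip_force: 0.0
```

Run:
```python
from h import *
from spool import circ
goal([.4277,-.071,.277],77)
for n in('top','side'):
    c=cam(n);P=cloud(c)
    circ(c,P,.054,.067,(.5815,-.128),.08,n+' flange'); circ(c,P,.086,.097,(.5815,-.128),.04,n+' spindle+collar')
    circ(c,P,.08,.094,(.4277,-.071),.03,n+' knob');circ(c,P,.046,.06,(.4277,-.071),.04,n+' plug flange')
```

```text
dp [20.3, -164.8, 1.7] twist 0.73 F [ 0.3  0.2 -0.3] w 79.9 t 30.8 j7 -21.3
top flange 241 circle [ 0.5773 -0.1143] 0.0565 z 0.0597
top spindle+collar 0
top knob 86 circle [ 0.4278 -0.071 ] 0.0146 z 0.0866
top plug flange 235 circle [ 0.4283 -0.0691] 0.0328 z 0.0519
side flange 546 circle [ 0.5822 -0.1282] 0.061 z 0.0608
side spindle+collar 165 circle [ 0.5831 -0.1263] 0.0282 z 0.0911
side knob 88 circle [ 0.4279 -0.0709] 0.0161 z 0.0868
side plug flange 224 circle [ 0.4277 -0.0659] 0.0329 z 0.0529
```

The spool is seated: its flange top is at 60 mm, which is 12 + 48. Now the plug. I grip it once at yaw 167, then regrip at 77 so that it is centred both ways.

Call:
arm_command --targets '[{"claw": 60,"dp": [3,-25,0],"twist": -7},{"claw": 60,"dp": [7,-55,0],"twist": -14},{"claw": 60,"dp": [11,-90,0],"twist": -21},{"claw": 60,"dp": [15,-125,0],"twist": -28},{"claw": 60,"dp": [19,-150,0],"twist": -35},{"claw": 60,"dp": [20.3,-165,0],"twist": -42},{"claw": 60,"dp": [20.3,-165,0],"twist": -49},{"claw": 60,"dp": [20.3,-165,0],"twist": -56}]'

```text
time: 31.57
tcp_pos: [0.4254, -0.0712, 0.2752]
eef_rot: [-179.9, -0.0, 134.1]
contact_force: [-0.7, 0.0, -0.2]
grip_width: 0.0599
grip_force: 0.0
```

Call:
arm_command --targets '[{"claw": 60,"dp": [0,0,0],"twist": -7},{"claw": 60,"dp": [0,0,0],"twist": -14},{"claw": 60,"dp": [0,0,0],"twist": -21},{"claw": 60,"dp": [0,0,0],"twist": -28},{"claw": 60,"dp": [0,0,0],"twist": -34},{"claw": 60,"dp": [0,0,0],"twist": -34},{"claw": 60,"dp": [0,0,0],"twist": -34}]'

```text
time: 32.15
tcp_pos: [0.4262, -0.0711, 0.2753]
eef_rot: [180.0, -0.1, 167.5]
contact_force: [0.8, 0.1, -0.2]
grip_width: 0.0602
grip_force: 0.0
```

```bash
python3 -c "
from h import *
goal([.4278,-.071,.155],167)"
```

```text
dp [-1.7, 0.3, 120.3] twist 0.53 F [ 0.8  0.1 -0.2] w 60.2 t 32.15 j7 65.8
```

Call:
arm_command --targets '[{"claw": 60,"dp": [-1.5,0,30],"twist": 0},{"claw": 60,"dp": [-1.5,0,60],"twist": 0},{"claw": 60,"dp": [-1.5,0,90],"twist": 0},{"claw": 60,"dp": [-1.5,0,110],"twist": 0},{"claw": 60,"dp": [-1.5,0,119],"twist": 0},{"claw": 60,"dp": [-1.5,0,119],"twist": 0},{"claw": 60,"dp": [-1.5,0,119],"twist": 0}]'

```text
time: 32.73
tcp_pos: [0.4283, -0.0711, 0.1573]
eef_rot: [180.0, -0.0, 167.7]
contact_force: [0.5, 0.7, 0.1]
grip_width: 0.0599
grip_force: 0.0
```

Call:
arm_command --targets '[{"claw": 20,"dp": [0,0,0],"twist": 0},{"claw": 20,"dp": [0,0,0],"twist": 0},{"claw": 20,"dp": [0,0,0],"twist": 0},{"claw": 20,"dp": [0,0,0],"twist": 0},{"claw": 20,"dp": [0,0,0],"twist": 0},{"claw": 20,"dp": [0,0,0],"twist": 0},{"claw": 20,"dp": [0,0,0],"twist": 0},{"claw": 20,"dp": [0,0,0],"twist": 0}]' --squeeze 10

```text
time: 33.4
tcp_pos: [0.4282, -0.0716, 0.1571]
eef_rot: [-180.0, 0.0, 167.7]
contact_force: [-2.3, -1.5, 8.2]
grip_width: 0.0301
grip_force: 10.0
```

Call:
arm_command --targets '[{"claw": 50,"dp": [0,0,0],"twist": 0},{"claw": 50,"dp": [0,0,0],"twist": 0},{"claw": 50,"dp": [0,0,0],"twist": 0},{"claw": 50,"dp": [0,0,0],"twist": 0},{"claw": 50,"dp": [0,0,0],"twist": 7},{"claw": 50,"dp": [0,0,0],"twist": 14},{"claw": 50,"dp": [0,0,0],"twist": 21},{"claw": 50,"dp": [0,0,0],"twist": 28}]'

```text
time: 34.07
tcp_pos: [0.428, -0.0714, 0.1568]
eef_rot: [180.0, -0.0, 139.4]
contact_force: [-0.3, -0.2, -0.4]
grip_width: 0.0502
grip_force: 0.0
```

Call:
arm_command --targets '[{"claw": 50,"dp": [0,0,0],"twist": 7},{"claw": 50,"dp": [0,0,0],"twist": 14},{"claw": 50,"dp": [0,0,0],"twist": 21},{"claw": 50,"dp": [0,0,0],"twist": 28},{"claw": 50,"dp": [0,0,0],"twist": 35},{"claw": 50,"dp": [0,0,0],"twist": 42},{"claw": 50,"dp": [0,0,0],"twist": 49},{"claw": 50,"dp": [0,0,0],"twist": 56}]'

```text
time: 34.73
tcp_pos: [0.428, -0.0713, 0.1568]
eef_rot: [-180.0, -0.0, 83.4]
contact_force: [1.2, -0.5, 0.0]
grip_width: 0.05
grip_force: 0.0
```

Call:
arm_command --targets '[{"claw": 50,"dp": [0,0,0],"twist": 6},{"claw": 50,"dp": [0,0,0],"twist": 6},{"claw": 50,"dp": [0,0,0],"twist": 6},{"claw": 50,"dp": [0,0,0],"twist": 6}]'

```text
time: 35.07
tcp_pos: [0.428, -0.0713, 0.1568]
eef_rot: [-180.0, -0.0, 78.0]
contact_force: [-0.8, -0.2, -1.2]
grip_width: 0.0504
grip_force: 0.0
```

Call:
arm_command --targets '[{"claw": 20,"dp": [0,0,0],"twist": 0},{"claw": 20,"dp": [0,0,0],"twist": 0},{"claw": 20,"dp": [0,0,0],"twist": 0},{"claw": 20,"dp": [0,0,0],"twist": 0},{"claw": 20,"dp": [0,0,0],"twist": 0},{"claw": 20,"dp": [0,0,0],"twist": 0},{"claw": 20,"dp": [0,0,0],"twist": 0},{"claw": 20,"dp": [0,0,0],"twist": 0}]' --squeeze 50

```text
time: 35.73
tcp_pos: [0.428, -0.0713, 0.1568]
eef_rot: [-180.0, -0.0, 77.7]
contact_force: [0.7, 0.6, -1.0]
grip_width: 0.0293
grip_force: 50.0
```

Run:
```python
from h import *
from spool import circ
o=observe(); print(o['tcp_pos'],o['eef_rot'],o['contact_force'])
c=cam('side');P=cloud(c); circ(c,P,.046,.06,(.4277,-.071),.04,'side plug flange')
```

```text
[ 0.42800279 -0.07134581  0.1568092 ] [-1.79989867e+02 -2.71486275e-03  7.77333598e+01] [ 0.70803675  0.61189706 -0.96604732]
side plug flange 196 circle [ 0.4287 -0.0639] 0.0335 z 0.053
```

Call:
arm_command --targets '[{"claw": 20,"dp": [0,0,-5],"twist": 0},{"claw": 20,"dp": [0,0,-20],"twist": 0},{"claw": 20,"dp": [0,0,-45],"twist": 0},{"claw": 20,"dp": [0,0,-75],"twist": 0},{"claw": 20,"dp": [0,0,-98],"twist": 0},{"claw": 20,"dp": [0,0,-100],"twist": 0},{"claw": 20,"dp": [0,0,-100],"twist": 0},{"claw": 20,"dp": [0,0,-100],"twist": 0}]'

```text
time: 36.45
tcp_pos: [0.4277, -0.0715, 0.2564]
eef_rot: [-180.0, 0.0, 77.7]
contact_force: [0.0, -0.3, -0.7]
grip_width: 0.0293
grip_force: 50.0
```

Call:
arm_command --targets '[{"claw": 20,"dp": [-4,25,0],"twist": 0},{"claw": 20,"dp": [-8,55,0],"twist": 0},{"claw": 20,"dp": [-12,85,0],"twist": 0},{"claw": 20,"dp": [-16,115,0],"twist": 0},{"claw": 20,"dp": [-20,145,0],"twist": 0},{"claw": 20,"dp": [-23,162,0],"twist": 0},{"claw": 20,"dp": [-23,162,0],"twist": 0},{"claw": 20,"dp": [-23,162,0],"twist": 0}]'

```text
time: 37.12
tcp_pos: [0.5813, -0.1279, 0.2547]
eef_rot: [-179.8, -0.1, 77.7]
contact_force: [-0.0, -0.4, -1.5]
grip_width: 0.0291
grip_force: 50.0
```

Call:
arm_command --targets '[{"claw": 20,"dp": [0,0,0],"twist": 0},{"claw": 20,"dp": [0,0,0],"twist": 0},{"claw": 20,"dp": [0,0,0],"twist": 0},{"claw": 20,"dp": [0,0,0],"twist": 0}]'

```text
time: 37.45
tcp_pos: [0.5811, -0.1282, 0.257]
eef_rot: [180.0, 0.0, 77.7]
contact_force: [1.0, -0.6, -0.7]
grip_width: 0.0291
grip_force: 50.0
```

Run:
```python
from h import *
o=observe(); print(o['tcp_pos'],o['eef_rot'],o['contact_force']); goal([.5817,-.1284,.240],77.7)
c=cam('side'); save(c,'s5.png',(290,130,390,205),8)
```

```text
[ 0.58109644 -0.12817661  0.25696022] [1.79997061e+02 1.82992488e-02 7.77342215e+01] [ 1.0470501  -0.56674114 -0.66868885]
dp [-0.1, 0.6, 17.0] twist 0.03 F [ 1.  -0.6 -0.7] w 29.1 t 37.45 j7 -18.0
```

View pics/s5.png

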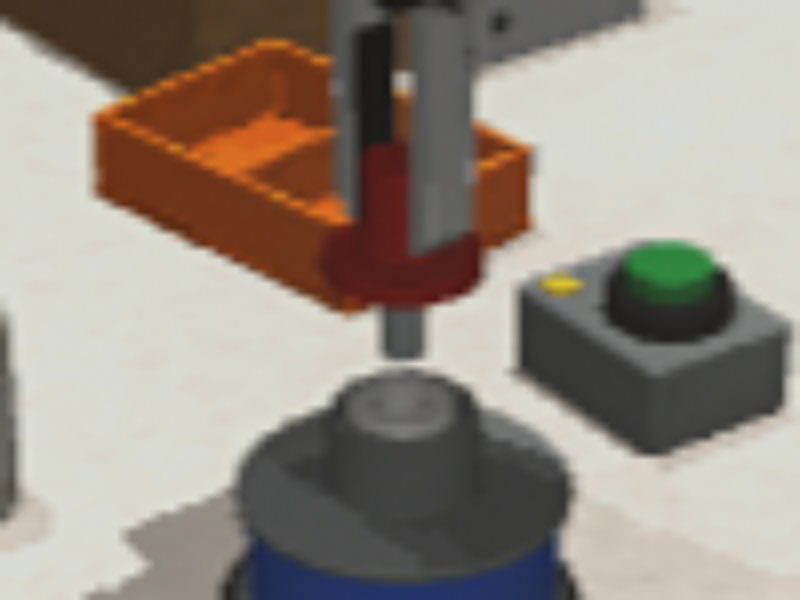

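The stem (crop x≈403) is right over the hole (x≈402). Lower gently.

Call:
arm_command --targets '[{"claw": 20,"dp": [0,0.5,5],"twist": 0},{"claw": 20,"dp": [0,0.5,10],"twist": 0},{"claw": 20,"dp": [0,0.5,15],"twist": 0},{"claw": 20,"dp": [0,0.5,17],"twist": 0},{"claw": 20,"dp": [0,0.5,19],"twist": 0},{"claw": 20,"dp": [0,0.5,21],"twist": 0},{"claw": 20,"dp": [0,0.5,22],"twist": 0},{"claw": 20,"dp": [0,0.5,22],"twist": 0}]'

```text
time: 38.17
tcp_pos: [0.5822, -0.1286, 0.2348]
eef_rot: [180.0, 0.0, 77.7]
contact_force: [2.3, -2.2, -2.6]
grip_width: 0.0288
grip_force: 50.0
```

Call:
arm_command --targets '[{"claw": 20,"dp": [0,0,1],"twist": 0},{"claw": 20,"dp": [0,0,2],"twist": 0},{"claw": 20,"dp": [0,0,3],"twist": 0},{"claw": 20,"dp": [0,0,4],"twist": 0}]'

```text
time: 38.5
tcp_pos: [0.5822, -0.1286, 0.231]
eef_rot: [180.0, 0.0, 77.7]
contact_force: [3.4, -4.0, 1.4]
grip_width: 0.0289
grip_force: 50.0
```

Stem is entering. Ease sideways slightly and continue.

Call:
arm_command --targets '[{"claw": 20,"dp": [-0.3,0.2,2],"twist": 0},{"claw": 20,"dp": [-0.3,0.2,4],"twist": 0},{"claw": 20,"dp": [-0.3,0.2,6],"twist": 0},{"claw": 20,"dp": [-0.3,0.2,8],"twist": 0},{"claw": 20,"dp": [-0.3,0.2,10],"twist": 0},{"claw": 20,"dp": [-0.3,0.2,12],"twist": 0}]'

```text
time: 39.0
tcp_pos: [0.5823, -0.1289, 0.2187]
eef_rot: [180.0, 0.0, 77.7]
contact_force: [4.1, -3.2, 2.5]
grip_width: 0.0291
grip_force: 50.0
```

Call:
arm_command --targets '[{"claw": 20,"dp": [-0.2,0.3,2],"twist": 0},{"claw": 20,"dp": [-0.2,0.3,4],"twist": 0},{"claw": 20,"dp": [-0.2,0.3,6],"twist": 0},{"claw": 20,"dp": [-0.2,0.3,8],"twist": 0},{"claw": 20,"dp": [-0.2,0.3,10],"twist": 0},{"claw": 20,"dp": [-0.2,0.3,12],"twist": 0},{"claw": 20,"dp": [-0.2,0.3,13],"twist": 0},{"claw": 20,"dp": [-0.2,0.3,14],"twist": 0}]'

```text
time: 39.67
tcp_pos: [0.5824, -0.129, 0.2048]
eef_rot: [180.0, 0.0, 77.7]
contact_force: [-2.3, -4.0, 23.0]
grip_width: 0.0289
grip_force: 50.0
```

Seated: the force rose at exactly the expected height (0.2048). Release, rise and check.

Call:
arm_command --targets '[{"claw": 60,"dp": [0,0,0],"twist": 0},{"claw": 60,"dp": [0,0,0],"twist": 0},{"claw": 60,"dp": [0,0,0],"twist": 0},{"claw": 60,"dp": [0,0,0],"twist": 0},{"claw": 60,"dp": [0,0,0],"twist": 0},{"claw": 60,"dp": [0,0,-20],"twist": 0},{"claw": 60,"dp": [0,0,-50],"twist": 0},{"claw": 60,"dp": [0,0,-75],"twist": 0}]'

```text
time: 40.33
tcp_pos: [0.5821, -0.1287, 0.2809]
eef_rot: [-179.9, -0.0, 77.8]
contact_force: [-0.8, 0.4, 0.1]
grip_width: 0.0602
grip_force: 0.0
```

Run:
```python
from h import *
from spool import circ
for n in('side',):
    c=cam(n);P=cloud(c)
    circ(c,P,.054,.067,(.5815,-.128),.08,n+' spool flange'); circ(c,P,.095,.107,(.5815,-.128),.04,n+' plug flange'); circ(c,P,.128,.142,(.5815,-.128),.03,n+' knob top')
    h=cv2.cvtColor(c['frame'],cv2.COLOR_RGB2HSV); m=cv2.inRange(h,(55,100,60),(90,255,255)); d=np.hypot(P[...,0]-.607,P[...,1]+.3185); q=P[(m>0)&(d<.05)]
    print('button',len(q),q.mean(0).round(4),np.percentile(q[:,2],[50,98]).round(4))
    save(c,'s6.png',(290,110,410,200),6)
goal([.607,-.3187,.19],77)
```

```text
side spool flange 550 circle [ 0.5824 -0.1282] 0.0615 z 0.0607
side plug flange 140 circle [ 0.5821 -0.1256] 0.0288 z 0.1016
side knob top 66 circle [ 0.5826 -0.1292] 0.0176 z 0.1347
button 68 [ 0.6058 -0.3139  0.0606] [0.0614 0.065 ]
dp [-180.8, 62.6, 96.1] twist 0.75 F [1.2 0.1 5.7] w 60.3 t 40.38 j7 -17.0
```

View pics/s6.png

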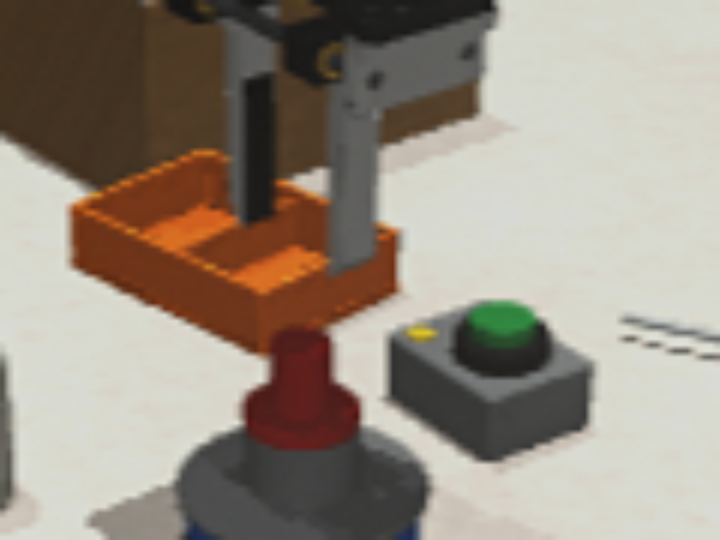

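Plug is home and upright at (300,400) with the spool under it; button at (503,320). Close the fingers and go press it.

Call:
arm_command --targets '[{"claw": 0,"dp": [-25,9,0],"twist": 0},{"claw": 0,"dp": [-60,20,0],"twist": 0},{"claw": 0,"dp": [-95,33,0],"twist": 0},{"claw": 0,"dp": [-130,45,20],"twist": 0},{"claw": 0,"dp": [-160,56,45],"twist": 0},{"claw": 0,"dp": [-179,62.6,70],"twist": 0},{"claw": 0,"dp": [-179,62.6,96],"twist": 0},{"claw": 0,"dp": [-179,62.6,96],"twist": 0}]'

```text
time: 41.05
tcp_pos: [0.6031, -0.3178, 0.1782]
eef_rot: [-179.6, -0.1, 77.6]
contact_force: [-1.2, 0.1, -0.5]
grip_width: 0.0101
grip_force: 0.0
```

Call:
arm_command --targets '[{"claw": 0,"dp": [0,0,0],"twist": 0},{"claw": 0,"dp": [0,0,0],"twist": 0},{"claw": 0,"dp": [0,0,10],"twist": 0},{"claw": 0,"dp": [0,0,20],"twist": 0},{"claw": 0,"dp": [0,0,25],"twist": 0},{"claw": 0,"dp": [0,0,25],"twist": 0}]'

```text
time: 41.55
tcp_pos: [0.6052, -0.3168, 0.1578]
eef_rot: [-179.9, -0.0, 77.8]
contact_force: [-0.6, 1.0, 2.6]
grip_width: 0.0003
grip_force: 1.2
```

Call:
arm_command --targets '[{"claw": 0,"dp": [0,0,1.5],"twist": 0},{"claw": 0,"dp": [0,0,3],"twist": 0},{"claw": 0,"dp": [0,0,4.5],"twist": 0},{"claw": 0,"dp": [0,0,5.5],"twist": 0},{"claw": 0,"dp": [0,0,6],"twist": 0},{"claw": 0,"dp": [0,0,6],"twist": 0}]'

```text
time: 42.05
tcp_pos: [0.6056, -0.317, 0.1535]
eef_rot: [180.0, 0.0, 77.7]
contact_force: [-4.8, 3.1, 10.0]
grip_width: 0.0004
grip_force: 5.2
```

Call:
arm_command --targets '[{"claw": 0,"dp": [0,0,1],"twist": 0},{"claw": 0,"dp": [0,0,2],"twist": 0},{"claw": 0,"dp": [0,0,2],"twist": 0},{"claw": 0,"dp": [0,0,2],"twist": 0}]'

```text
time: 42.38
tcp_pos: [0.6057, -0.317, 0.153]
eef_rot: [180.0, 0.0, 77.7]
contact_force: [-12.8, 6.1, 31.9]
grip_width: 0.0007
grip_force: 15.8
```

Call:
arm_command --targets '[{"claw": 0,"dp": [0,0,-10],"twist": 0},{"claw": 0,"dp": [0,0,-40],"twist": 0},{"claw": 0,"dp": [0,0,-80],"twist": 0},{"claw": 0,"dp": [0,0,-120],"twist": 0},{"claw": 0,"dp": [0,0,-150],"twist": 0},{"claw": 0,"dp": [0,0,-150],"twist": 0},{"claw": 0,"dp": [0,0,-150],"twist": 0}]'

```text
time: 42.97
tcp_pos: [0.6059, -0.3175, 0.3027]
eef_rot: [179.8, 0.1, 77.7]
contact_force: [0.2, 1.3, -0.7]
grip_width: 0.0002
grip_force: 0.0
```

Run:
```python
from h import *
c=cam('side'); save(c,'end.png',s=1.25)
```

```text
(no output)
```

View pics/end.png

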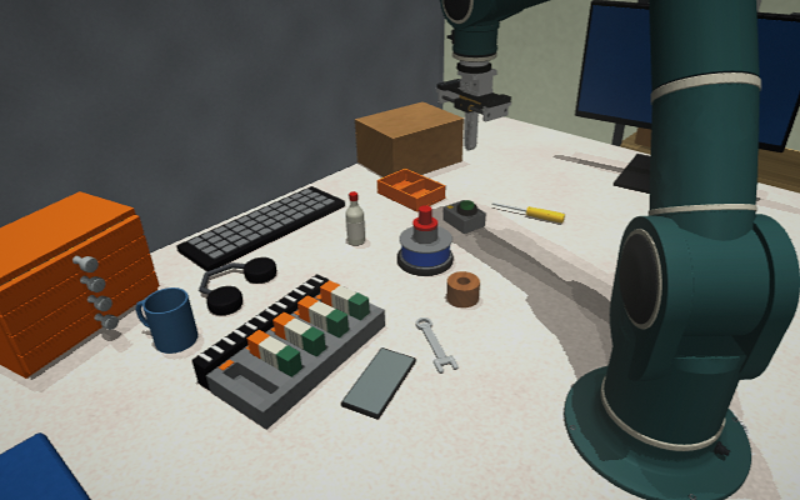

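All four cartridges have orange towards the blower, (265,340) to (330,290). The spool and plug are in place at (425,240), the button was pressed, and the bystanders are untouched.

```bash
python3 -c "
from h import *
print(close_job())"
```

```text
the job is handed in; nothing more can be done
None
```

The job is done and handed in: three cartridges turned (the fourth was already right), spool on the spindle, plug pressed fully home, start button pressed last, and phone, spanner, screwdriver and bottle left alone.

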